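# Draw the dish tray out from under the clean-bench shelf with the hooked rod

### The arm

A 6-joint arm with a two-finger parallel gripper is mounted at the origin on the work surface. World frame = base frame: x ahead of the robot, y to its left, z up, the work surface at z = 0. Lengths are in m, angles in rad, forces in N, time in s.
With the tool pointing down it reaches from about 0.25 to 0.725 m from the base axis. Payload 4 kg.
Tool frame: the origin (TCP) lies at the very end of the fingers, on their centre line; the grasp point (between the pads) lies 19 mm behind it; z points along the fingers, y is the direction in which the jaws open and shut (so a half turn about z gives the same grasp; the last joint's range is limited). The gripper opens to 85 mm and grips with 20 to 120 N. Pads are 22 mm wide; open, the fingers measure 114 mm over their backs; the gripper's body (76 mm by 85 mm) begins 54 mm behind the grasp point. The pads swing forward as they close: fully open they stand 13 mm farther back than shut.
Start: joints at [-1.193, 0.241, 0.005, 1.335, 0, 1.571], TCP at [0.184, -0.465, 0.231] pointing down, gripper open.
Joint ranges: [-2.72, 2.72], [-1.05, 1.87], [-1.09, 1.28], [-1.99, 2.15], [-1.42, 1.44], [-3.14, 3.14]. Speed limits (rad/s): [2.79, 2.79, 3.14, 3.14, 3.14, 3.14].

### API

Orientations are given as a unit quaternion [x, y, z, w].
In Python, from workcell import bot gives the robot as it stands.
- The arm moves only by the shell command python3 -m crank 'ROWS'. ROWS is JSON, a list that holds one entry, the list of rows, each a list of 5 numbers: the shift along the tool's x, y, z in mm, then the turn about the tool's z in degrees, then the closure in counts, from 0 (fully open) to 255 (shut). In form: [[[tx, ty, tz, turn, grip], ...]]. A call has 1 to 12 rows; each row shifts and turns the pose as measured when the row begins, along the tool's axes as they then stand; what a row does not reach is not made up. A row lasts 1/8 s, in which the tool goes at most 62.5 mm and 10.7 degrees, less where a joint would pass 70% of its speed; a pose out of reach is approached as far as the arm can. A call is refused whole if a number of a shift passes 62.5 or a number of a turn 10.7, either way. A call with a gripper value outside its range is refused whole. The fingers move at their own pace and stop on an object; the grip force is fixed at half the most. Time passes only in rows, so rows that do not move let the fingers close. It gives the time, the measured TCP pose, the force and the opening at its end, in the units of the state.
- bot.get_obs(): the state, without advancing time (a new reading comes with each control period).
- bot.camera(name): name is "scene" or "top" or "wrist"; returns a dict with "img" (384x512x3 uint8, blue, green, red), "depth" (384x512 float32, m along the optical axis (not along the pixel's ray), 0 where there is no reading), "fx", "fy", "cx", "cy" (pixels), "D" ([k1, k2, p1, p2, k3] as OpenCV has them; the pictures are not rectified), "R" (3x3) and "t" (3): a world point X has camera coordinates R X + t; the wrist camera has in their place "T_tool_cam" (4x4, takes a point from camera to tool coordinates, whose origin is the TCP and whose axes are the flange's). Camera axes: x right, y down, z forward; pixel columns grow to the right and rows downward; lengths in m; the calibration is good to about 2 mm. A picture is of the moment at which its call begins: read the wrist's pose just before it.
- bot.job_done(): hands the job in, once; it reports no verdict.
The state is a dict: "clock": time; "joint_pos": joint angles; "joint_vel": joint speeds; "tau": joint torques, N m; "eef_pos": TCP position; "tool_rot": TCP orientation; "ft_force": force on the tool from outside, world axes, zero at the start; "ft_torque": the same for the moment, N m; "grip_width": finger opening in m.
Only numpy, scipy, OpenCV 4.12 (cv2) and the standard library are available. Lean on these libraries where they do the work, as an engineer would, in place of code of your own. Each camera call takes 0.05 s, during which the arm holds its last target.

### The job

The dish tray has been pushed back under the low white metal shelf and its pull ring is out of sight and out of a hand's reach. Take the hooked rod from its stand, reach in under the shelf with the rod, not with the hand (keep the hand itself up, out of the space under and low in front of the shelf), feel for the ring, catch it and draw the tray out to its stop with the hook. Then unhook the rod and hang it back upright in the fork of its stand, leaving the tray out at its stop and the bottle, flask and beaker where they stand.

Things in the scene. Friction and masses are not known exactly. Their poses are not given: they have to be found in the camera images.
- bridge: The low shelf: fixed white metal bridge 200 deep (x) by 340 wide (y), plate 6 thick, underside 145 and top 151 above the bench. Origin: on the bench under the plate's middle; x points in, away from the open front; z up. Back and side panels closed (sides' inner faces at y = +-164). The dish tray stands under it: a steel pan 170 wide, rim 52 above the bench.
- shelf_front (a point): Middle of the shelf's front edge, at its underside (145 above the bench); axes as the shelf's. The tray's pull ring hides behind and below it: its centre lies 0.050 m minus the tray's joint value behind this edge (+x), 110 lower, and anywhere from y = -0.040 to +0.040: that y is not reported, so feel for the ring.
- tray (a joint): How far the tray is drawn out, m: 0 in, 0.075 at its stop; starts at 0 to 0.012. Slides along the shelf's -x with a drag of about 2 N, stays where left. Pull ring: flat, horizontal, of 6 mm round bar, hole 28 across (its axis vertical), outside 40, mid-plane 35 above the bench, standing out from the middle of the tray's front, which is 25 behind the ring's centre. It is rigid sideways.
- rod_handle (a point): Grasp point of the hooked rod (loose, 0.15 kg). z points up as it hangs. Grip: black block 24 (x) by 16 (y), from 37 below this point to 27 above; pinch it across y, fingers along -z. Below: flange 36 square, 5 thick, underside 42 below this point, then an 8 mm round shank: 40 straight down, then 85 cranked 20 degrees towards the rod's +x, ending at (0.029, 0, -0.162), where the hook begins.
- hook_tip (a point): Centre of the hook's round end (radius 4): at x = 0.0178, y = 0, z = -0.1821 from rod_handle, same axes. The hook bends back to -x: 8 mm at 7 degrees off -z, then 16 mm at 40 degrees off -z. With the rod leaning about 25 degrees, foot in under the shelf (turned about its y), the hook points down and a little back, to drop into the ring from above; leaning much less, the shank meets the shelf's edge.
- stand: The rod's fixed stand, left or right of the shelf. Origin: on the bench under the middle of its fork; z up, fork open towards -x. Base 140 (x) by 110 by 12; post 16 in diameter at x = 80, up to 165. Hung, the rod's shank stands in the slot, its flange rests on the tines, and rod_handle is at (0, 0, 0.207) here, axes alike (within 3 degrees).
- fork (a point): Middle of the fork's top face, 165 above the bench, axes as the stand's. Two tines 16 wide, with a slot 16 wide between them from x = -30 to +12; a lip 5 high, 4 thick, across each tine's end at x = -30 to -26. To free the rod lift it 10 or more, then carry it towards -x by 80 or more; hang it the reverse way.
- canister: A steel pipette canister lying in its cradle, fixed, 245 long (along its x) by 64 in diameter, 74 high; it stands on the side where the stand is not. Origin on the bench under its middle. Not to be used.
- bottle: White wide-mouth bottle, 66 in diameter, 135 high, standing loose on top of the shelf towards the back. Origin at its base centre. Leave alone.
- flask: Amber conical flask, 76 across the base, 108 high, standing loose on top of the shelf towards the back. Origin at its base centre. Leave alone.
- beaker: Glass beaker, 66 in diameter, 80 high, loose on the bench left of the shelf. Origin at its base centre. Leave alone.
Not all that is in view belongs to the job. Of the things like the stand, leave any that is green; of the rest the larger one is meant.

How it is judged:
By the outcome, as a careful person would: the job done as asked, in the order asked, and still so for the second after the job is handed in, with the robot touching nothing.
It also fails if it takes over 69 s, if anything falls off the work surface, if the arm or the gripper's body presses on something with over 40 N, if the wrist force passes 120 N, or if a joint passes its speed limit or range.

## Working session

There is one attempt and no reset: what is moved stays moved. The work goes in short steps, Python scripts to look and compute and a shell command to move; the robot and the scene stay as the last step left them, time stands still between calls to the robot, and variables do not carry over. Pictures are saved under pics/ and viewed, and the job is handed in when it is done.

```bash
ls; mkdir -p pics; python3 - <<'E'
from workcell import bot
import cv2,numpy as np
o=bot.get_obs();print(o)
for n in ["scene","top","wrist"]:
    c=bot.camera(n);cv2.imwrite(f"pics/{n}0.png",c["img"]);np.savez(f"pics/{n}0.npz",**c)
    print(n,{k:np.round(v,4).tolist() for k,v in c.items() if k not in("img","depth")})
E
```

```text
pics
{'clock': 0.0, 'joint_pos': array([-1.19297318e+00,  2.41433322e-01,  3.70921588e-03,  1.33519949e+00,
        6.21385959e-06,  1.57077851e+00]), 'joint_vel': array([-0.00097005, -0.00154402,  0.00174037, -0.00055629, -0.00177876,
       -0.00124545]), 'tau': array([ 9.85876596e-06, -3.72316611e+01,  2.52408367e+01,  1.69524358e-02,
        3.34124707e-05,  6.94745509e-06]), 'eef_pos': array([ 0.18421474, -0.46413957,  0.23039707]), 'tool_rot': array([ 9.82206985e-01,  1.87798581e-01, -1.96678814e-04, -1.04529637e-03]), 'ft_force': array([0.80799206, 0.72462868, 1.01615722]), 'ft_torque': array([-0.01314827, -0.03686128,  0.01158894]), 'grip_width': 0.08534282593975583}
scene {'fx': 460.1404, 'fy': 460.1404, 'cx': 264.5929, 'cy': 197.6363, 'D': [-0.017, 0.0, 0.0, 0.0, 0.0], 'R': [[-0.3589, 0.9332, 0.0151], [0.8174, 0.3221, -0.4776], [-0.4506, -0.1591, -0.8784]], 't': [0.1757, -0.3979, 1.5754]}
top {'fx': 437.5515, 'fy': 437.5515, 'cx': 243.1062, 'cy': 189.4044, 'D': [-0.1484, 0.0, 0.0, 0.0, 0.0], 'R': [[0.011, -0.9997, 0.0216], [-0.9932, -0.0134, -0.1159], [0.1162, -0.0201, -0.993]], 't': [-0.0257, 0.5403, 1.4016]}
wrist {'fx': 296.2756, 'fy': 296.2756, 'cx': 258.5122, 'cy': 193.034, 'D': [-0.0106, 0.0, 0.0, 0.0, 0.0], 'T_tool_cam': [[0.0005, -0.9459, -0.3243, 0.0828], [1.0, 0.0005, 0.0001, -0.0011], [0.0001, -0.3243, 0.9459, -0.1435], [0.0, 0.0, 0.0, 1.0]]}
```

View pics/scene0.png

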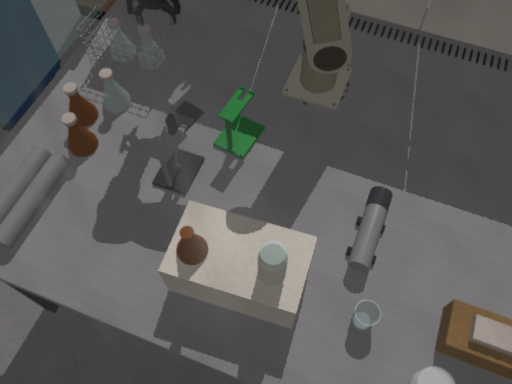

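View pics/top0.png

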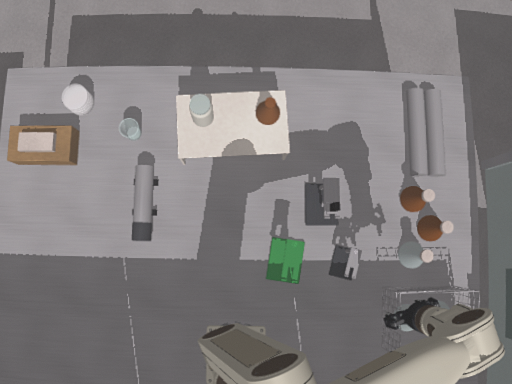

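View pics/wrist0.png

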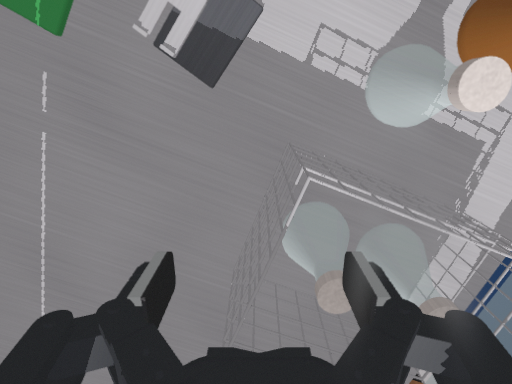

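Things like the stand, in the top view: a green one (286,260), a small grey one (345,262) and a larger grey one (321,203). I exclude the green one. Next, close crops and measurements.

```bash
cat > h.py <<'E'
import cv2,numpy as np
from scipy.spatial.transform import Rotation as Ro
def load(n): return dict(np.load(f"pics/{n}.npz"))
def K(c): return np.array([[c["fx"],0,c["cx"]],[0,c["fy"],c["cy"]],[0,0,1.]],float)
def ray(c,uv,Rt=None):
    R,t=(c["R"],c["t"]) if Rt is None else Rt
    p=cv2.undistortPoints(np.array([[uv]],float),K(c),np.array(c["D"],float))[0,0]
    return -R.T@t, R.T@np.array([p[0],p[1],1.])
def onz(c,uv,z,Rt=None):
    o,d=ray(c,uv,Rt); return o+d*(z-o[2])/d[2]
def proj(c,X,Rt=None):
    R,t=(c["R"],c["t"]) if Rt is None else Rt
    return cv2.projectPoints(np.atleast_2d(np.array(X,float)),cv2.Rodrigues(np.array(R,float))[0],np.array(t,float),K(c),np.array(c["D"],float))[0][:,0]
def pts(c,Rt=None):
    R,t=(c["R"],c["t"]) if Rt is None else Rt
    h,w=c["depth"].shape; vv,uu=np.mgrid[:h,:w]
    p=cv2.undistortPoints(np.stack([uu.ravel(),vv.ravel()],-1)[:,None].astype(float),K(c),np.array(c["D"],float))[:,0]
    d=c["depth"].ravel(); X=np.c_[p*d[:,None],d]; W=(X-t)@R
    W[d<=0]=np.nan
    return W.reshape(h,w,3)
def wristRt(c,o):
    Rt=Ro.from_quat(o["tool_rot"]).as_matrix(); T=np.eye(4);T[:3,:3]=Rt;T[:3,3]=o["eef_pos"]
    M=np.linalg.inv(T@c["T_tool_cam"]); return M[:3,:3],M[:3,3]
E
python3 - <<'E'
from h import *
for n,(x0,y0,x1,y1) in {"top0":(255,150,385,300),"scene0":(120,70,270,210)}.items():
    c=load(n);cv2.imwrite(f"pics/{n}crop.png",cv2.resize(c["img"][y0:y1,x0:x1],None,fx=4,fy=4,interpolation=cv2.INTER_CUBIC))
c=load("top0");W=pts(c)
hm=np.nan_to_num(W[...,2]); cv2.imwrite("pics/hm.png",cv2.resize(np.clip(hm*255/0.3,0,255).astype(np.uint8)[60:300],None,fx=1.5,fy=1.5))
for uv in [(312,212),(233,125),(286,260),(345,262),(330,190),(330,200),(330,210),(335,185)]: print(uv,W[uv[1],uv[0]].round(3))
E
```

```text
(312, 212) [ 0.47 -0.25  0.01]
(233, 125) [0.724 0.016 0.153]
(286, 260) [ 0.318 -0.145  0.163]
(345, 262) [ 0.305 -0.361  0.006]
(330, 190) [ 0.527 -0.277  0.163]
(330, 200) [ 0.497 -0.277  0.164]
(330, 210) [ 0.465 -0.272  0.187]
(335, 185) [ 0.543 -0.293  0.161]
```

View pics/top0crop.png

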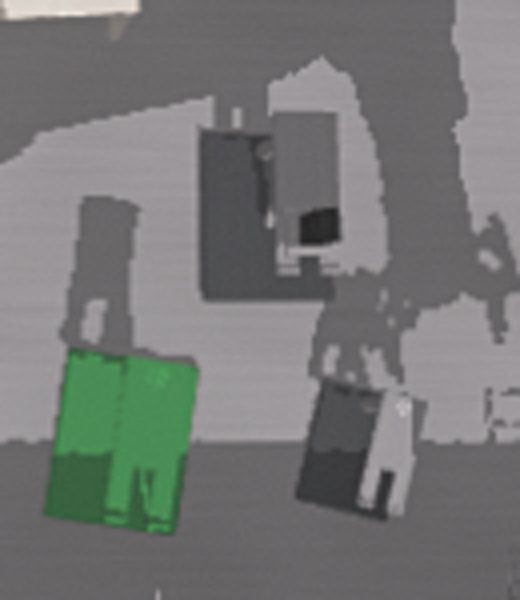

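View pics/scene0crop.png

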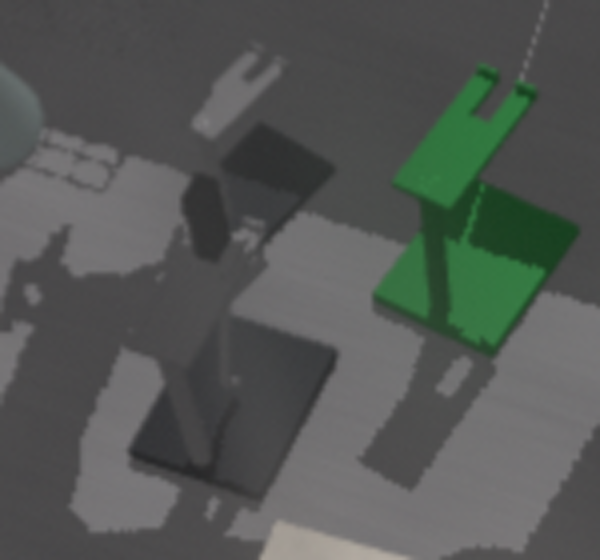

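View pics/hm.png

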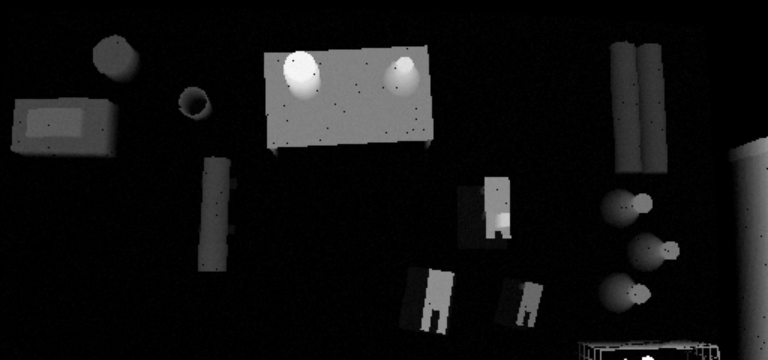

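The rod's black grip sits in the larger grey stand: top crop px (318,225), about (334,206) in the full picture. The small grey stand is empty and the green one is excluded. Now the poses.

```bash
python3 - <<'E'
from h import *
c=load("top0");W=pts(c);c2=load("scene0");W2=pts(c2)
for nm,W in(("top",W),("scene",W2)):
    X,Y,Z=W[...,0],W[...,1],W[...,2]
    def rect(m):
        p=W[m][:,:2]; p=p.astype(np.float32); r=cv2.minAreaRect(p); return np.round(r[0],4),np.round(r[1],4),round(r[2],2),len(p), W[m][:,2].mean().round(4)
    # shelf top
    print(nm,"shelf",rect((abs(Z-.151)<.008)&(X>.55)&(X<.9)&(Y<.25)&(Y>-.2)))
    print("fork",rect((abs(Z-.163)<.01)&(X>.42)&(X<.62)&(Y<-.22)&(Y>-.36)))
    print("base",rect((abs(Z-.012)<.006)&(X>.4)&(X<.62)&(Y<-.2)&(Y>-.36)))
    m=(Z>.18)&(Z<.26)&(X>.42)&(X<.62)&(Y<-.22)&(Y>-.36);print("grip",rect(m), W[m][:,2].max() if m.any() else 0)
    m=(Z>.225)&(Z<.26)&(X>.42)&(X<.62)&(Y<-.22)&(Y>-.36);print("griptop",rect(m) if m.any() else 0)
    print("can",rect((Z>.06)&(Z<.085)&(X>.3)&(X<.62)&(Y<.4)&(Y>.2)))
E
```

```text
top shelf (array([0.73  , 0.0201]), array([0.2017, 0.3394]), 3.78, 5819, np.float64(0.1517))
fork (array([ 0.503 , -0.2806]), array([0.1212, 0.051 ]), 0.37, 535, np.float64(0.1663))
base (array([ 0.5085, -0.2812]), array([0.2163, 0.1575]), 1.3, 885, np.float64(0.0121))
grip (array([ 0.4732, -0.2793]), array([0.0238, 0.0164]), 3.05, 87, np.float64(0.2229)) 0.241487101198603
griptop (array([ 0.4732, -0.2798]), array([0.0232, 0.0153]), 3.05, 55, np.float64(0.2344))
can (array([0.4918, 0.3047]), array([0.055 , 0.2448]), 88.29, 1088, np.float64(0.069))
scene shelf (array([0.7288, 0.0226]), array([0.2036, 0.3408]), 3.76, 8977, np.float64(0.15))
fork (array([ 0.5028, -0.2774]), array([0.1248, 0.0502]), 0.65, 605, np.float64(0.1644))
base (array([ 0.5142, -0.2765]), array([0.1113, 0.1801]), 87.67, 1186, np.float64(0.0109))
grip (array([ 0.4746, -0.2777]), array([0.0264, 0.0175]), 2.6, 169, np.float64(0.2139)) 0.23652911698984527
griptop (array([ 0.4741, -0.2772]), array([0.0174, 0.0252]), 87.62, 64, np.float64(0.232))
can (array([0.4913, 0.3119]), array([0.0541, 0.2458]), 89.85, 1408, np.float64(0.0682))
```

The larger grey stand is at (0.474, -0.279), yaw about 0.5°. The rod's grip is at (0.4735, -0.279) with its top at 0.234, as expected. The shelf's centre is (0.7295, 0.0215), yaw +3.8°, with sizes matching. Rows can only turn about tool z, so the lean will need working out later. First I fetch the rod.

```bash
python3 -m crank '[[[0,0,-50,0,0],[56,-11,0,0,0],[56,-11,0,0,0],[56,-11,0,0,0],[56,-11,0,0,0],[56,-11,0,0,0],[56,-11,0,0,0],[0,0,0,9.5,0],[0,0,0,9.5,0],[0,0,0,0,0]]]'
cat > st.py <<'E'
from workcell import bot
from h import *
import sys
o=bot.get_obs();R=Ro.from_quat(o["tool_rot"]).as_matrix()
z=R[:,2];print("t",round(o["clock"],2),"tcp",o["eef_pos"].round(4),"yaw",np.degrees(np.arctan2(R[1,0],R[0,0])).round(2),"toolz",z.round(3),"q",o["joint_pos"].round(3),"F",o["ft_force"].round(1),"w",round(o["grip_width"],4))
if len(sys.argv)>3: d=np.array(list(map(float,sys.argv[1:4])))-o["eef_pos"]; print("tool shift mm",(R.T@d*1000).round(1))
E
python3 st.py 0.4737 -0.279 0.188
```

```text
clock: 1.4
eef_pos: [0.481, -0.2724, 0.2769]
tool_rot: [1.0, 0.018, -0.003, -0.004]
ft_force: [-1.3, 0.4, 0.3]
grip_width: 0.0854
t 1.4 tcp [ 0.481  -0.2724  0.2769] yaw 2.02 toolz [-0.006  0.008 -1.   ] q [-0.518  0.342  0.262  1.499  0.004  2.589] F [-1.3  0.4  0.3] w 0.0854
tool shift mm [-7.   7.  88.9]
```

j6 = 180° − (yaw − azimuth) would hit its limit at the shelf. So I give the tool a half turn now, which leaves the grasp the same.

```bash
python3 -m crank '[[[-7,7,0,0,0],[0,0,0,-10.6,0],[0,0,0,-10.6,0],[0,0,0,-10.6,0],[0,0,0,-10.6,0],[0,0,0,-10.6,0],[0,0,0,-10.6,0],[0,0,0,-10.6,0],[0,0,0,-10.6,0],[0,0,0,-10.6,0],[0,0,0,-10.6,0],[0,0,0,-10.6,0]]]' >/dev/null
python3 -m crank '[[[0,0,0,-10.6,0],[0,0,0,-10.6,0],[0,0,0,-10.6,0],[0,0,0,-10.6,0],[0,0,0,-10.6,0],[0,0,0,0,0]]]'; python3 st.py 0.4737 -0.279 0.188
python3 - <<'E'
from workcell import bot
from h import *
o=bot.get_obs();c=bot.camera("wrist");cv2.imwrite("pics/w1.png",c["img"]);Rt=wristRt(c,o)
print(proj(c,[[.4737,-.279,.234],[.462,-.279,.234],[.4737,-.279,.207]],Rt))
W=pts(c,Rt);m=(W[...,2]>.226)&(W[...,2]<.245)&(abs(W[...,0]-.474)<.04)&(abs(W[...,1]+.279)<.03)
print(m.sum(),cv2.minAreaRect(W[m][:,:2].astype(np.float32)) if m.sum() else 0)
E
```

```text
clock: 3.65
eef_pos: [0.4583, -0.2947, 0.2779]
tool_rot: [0.051, 0.999, 0.002, -0.005]
ft_force: [0.1, -0.5, -0.1]
grip_width: 0.0852
t 3.65 tcp [ 0.4583 -0.2947  0.2779] yaw 174.2 toolz [-0.01   0.005 -1.   ] q [-5.710e-01  3.270e-01  2.430e-01  1.497e+00 -1.000e-03 -4.690e-01] F [ 0.1 -0.5 -0.1] w 0.0852
tool shift mm [-14.6  16.9  89.8]
[[281.71630984 239.61863521]
 [280.43633692 224.52789061]
 [279.0651962  223.85159796]]
790 ((0.4731888771057129, -0.2793058156967163), (0.02441582642495632, 0.01598786935210228), 1.8786393404006958)
```

View pics/w1.png

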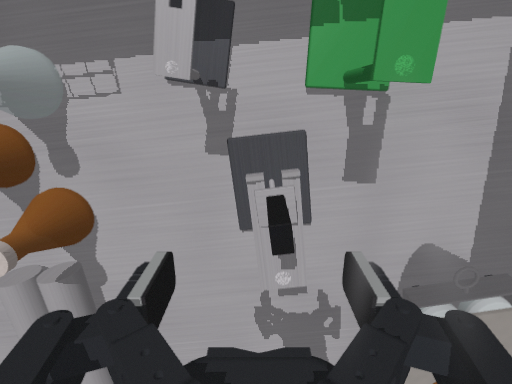

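The wrist view shows the black grip at about px (280,225) in the grey fork. It measures 24.4 × 16.0 at (0.4732, -0.2793), yaw 1.9°. I correct and go down.

```bash
python3 -m crank '[[[-14.6,17,0,0,0],[0,0,0,-7.7,0],[0,0,0,0,0]]]' ; python3 st.py 0.4732 -0.2793 0.188
```

```text
clock: 4.08
eef_pos: [0.4739, -0.2802, 0.278]
tool_rot: [-0.013, 1.0, 0.002, -0.005]
ft_force: [-0.5, 0.6, 0.8]
grip_width: 0.0852
t 4.08 tcp [ 0.4739 -0.2802  0.278 ] yaw -178.5 toolz [-0.01   0.004 -1.   ] q [-5.330e-01  3.390e-01  2.600e-01  1.502e+00 -1.000e-03 -5.590e-01] F [-0.5  0.6  0.8] w 0.0852
tool shift mm [-0.2  0.5 90. ]
```

```bash
python3 -m crank '[[[0,0.5,45,0,0],[0,0,40,0,0],[0,0,5,0,0],[0,0,0,0,0]]]' ; python3 st.py 0.4732 -0.2793 0.188
```

```text
clock: 4.58
eef_pos: [0.4735, -0.281, 0.1884]
tool_rot: [-0.007, 1.0, 0.001, -0.003]
ft_force: [0.8, -0.3, -0.1]
grip_width: 0.0855
t 4.58 tcp [ 0.4735 -0.281   0.1884] yaw -179.25 toolz [-0.006  0.002 -1.   ] q [-5.350e-01  3.670e-01  6.700e-02  1.277e+00 -1.000e-03 -5.480e-01] F [ 0.8 -0.3 -0.1] w 0.0855
tool shift mm [0.3 1.7 0.4]
```

```bash
python3 -m crank '[[[0,1.7,0,-1,0],[0,0,0,0,255],[0,0,0,0,255],[0,0,0,0,255],[0,0,0,0,255],[0,0,0,0,255]]]' ; python3 st.py 0.4732 -0.2793 0.188
```

```text
clock: 5.32
eef_pos: [0.476, -0.2807, 0.1934]
tool_rot: [-0.015, 1.0, -0.001, 0.001]
ft_force: [0.2, 0.9, -0.6]
grip_width: 0.0152
t 5.33 tcp [ 0.476  -0.2807  0.1934] yaw -178.27 toolz [ 0.002 -0.002 -1.   ] q [-5.320e-01  3.610e-01  7.100e-02  1.279e+00 -1.000e-03 -5.620e-01] F [ 0.2  0.9 -0.6] w 0.0152
tool shift mm [2.7 1.5 5.4]
```

Gripped, at about the grip's width. Lift and take it out of the fork.

```bash
python3 -m crank '[[[0,0,-15,0,255],[0,0,-20,0,255],[0,0,0,0,255]]]' ; python3 st.py; python3 - <<'E'
from workcell import bot
from h import *
o=bot.get_obs();c=bot.camera("wrist");cv2.imwrite("pics/w2.png",c["img"])
c=bot.camera("scene");cv2.imwrite("pics/s2.png",cv2.resize(c["img"][60:220,100:300],None,fx=4,fy=3.75))
E
```

```text
clock: 5.7
eef_pos: [0.4756, -0.2804, 0.23]
tool_rot: [-0.015, 1.0, -0.001, 0.0]
ft_force: [0.7, 0.5, -2.0]
grip_width: 0.0155
t 5.7 tcp [ 0.4756 -0.2804  0.23  ] yaw -178.27 toolz [ 0.    -0.002 -1.   ] q [-5.320e-01  3.440e-01  1.440e-01  1.369e+00 -1.000e-03 -5.620e-01] F [ 0.7  0.5 -2. ] w 0.0155
```

View pics/w2.png

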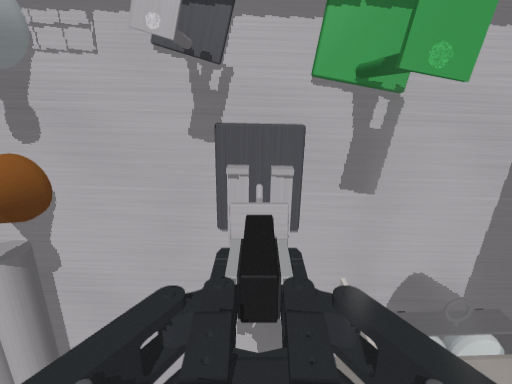

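View pics/s2.png

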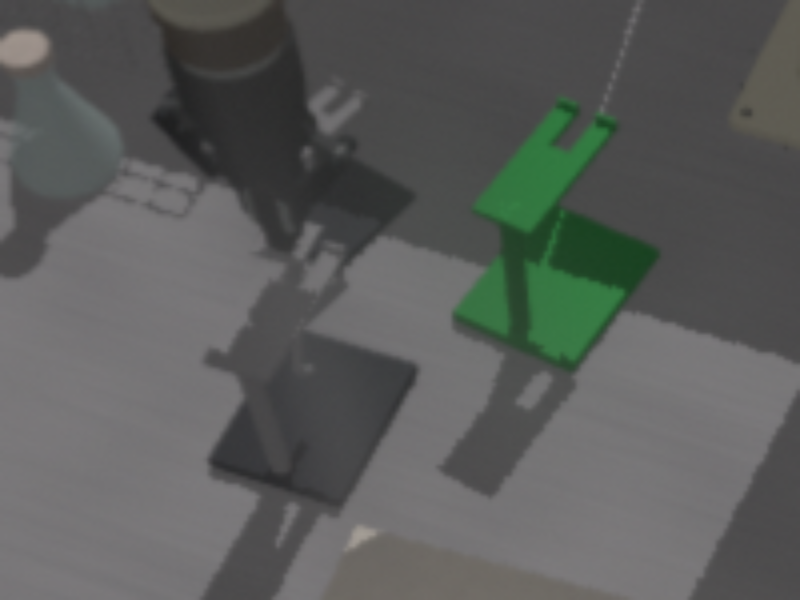

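The wrist view shows the rod held straight. At px (457,310) there's a ring-like shape in front of the shelf. I'll check where that ray lands at ring height.

```bash
python3 - <<'E'
from workcell import bot
from h import *
o=bot.get_obs();c=bot.camera("wrist");Rt=wristRt(c,o)
cv2.imwrite("pics/w2c.png",cv2.resize(c["img"][250:384,340:512],None,fx=4.4,fy=4.4,interpolation=cv2.INTER_CUBIC))
W=pts(c,Rt)
sh=np.array([.7295,.0215]);a=np.radians(3.77);ex=np.array([np.cos(a),np.sin(a)]);ey=np.array([-np.sin(a),np.cos(a)])
for uv in [(457,310),(443,310),(471,310),(457,298),(457,322)]:
    p=onz(c,uv,.035,Rt);d=p[:2]-sh; print(uv,p.round(4),"shelf",(d@ex).round(4),(d@ey).round(4),"depth pt",W[uv[1],uv[0]].round(3))
E
```

```text
(457, 310) [0.6684 0.0041 0.035 ] shelf -0.0622 -0.0133 depth pt [0.697 0.034 0.   ]
(443, 310) [ 0.6688 -0.0156  0.035 ] shelf -0.063 -0.0331 depth pt [0.697 0.011 0.001]
(471, 310) [0.6679 0.0239 0.035 ] shelf -0.0613 0.0064 depth pt [0.666 0.022 0.037]
(457, 298) [ 0.6483 -0.001   0.035 ] shelf -0.0825 -0.0171 depth pt [0.675 0.028 0.   ]
(457, 322) [0.6891 0.0094 0.035 ] shelf -0.0411 -0.0095 depth pt [0.685 0.006 0.039]
```

View pics/w2c.png

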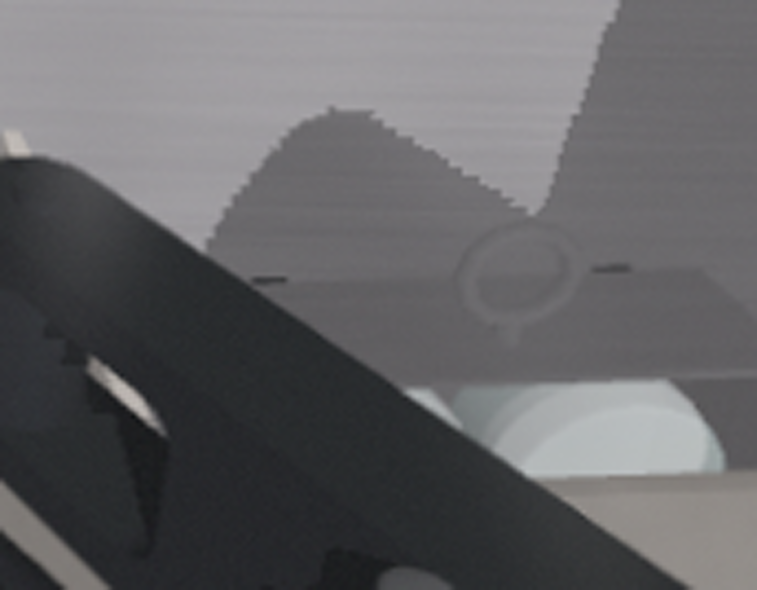

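It is the ring (crop centre → px (458,312)), partly visible below the edge. In the shelf frame it is about x -0.060, y -0.012, so 39–40 mm behind the edge (tray at about 0.010), consistent with the brief. Now I take the rod out of the fork, raise it and line up with the shelf. There I'll try to get the lean by running the arm to its reach limit high up in free air.

```bash
python3 -m crank '[[[50,0,0,0,255],[50,0,0,0,255],[0,0,-60,0,255],[0,0,-60,0,255],[0,0,-60,0,255],[-20,60,0,0,255],[-20,60,0,-1,255],[-20,60,0,0,255],[-20,60,0,-1,255],[0,60,0,0,255],[0,0,0,0,255]]]' ; python3 st.py 0.45 0.03 0.45;python3 - <<'E'
from workcell import bot
from h import *
c=bot.camera("scene");cv2.imwrite("pics/s3.png",c["img"])
E
```

```text
clock: 7.22
eef_pos: [0.4306, 0.0302, 0.3961]
tool_rot: [-0.03, 0.999, 0.016, -0.022]
ft_force: [0.4, 0.1, -1.8]
grip_width: 0.0154
t 7.22 tcp [0.4306 0.0302 0.3961] yaw -176.48 toolz [-0.045  0.031 -0.999] q [ 0.047  0.13   0.291  1.775  0.033 -0.014] F [ 0.4  0.1 -1.8] w 0.0154
tool shift mm [-17.    0.4 -54.7]
```

View pics/s3.png

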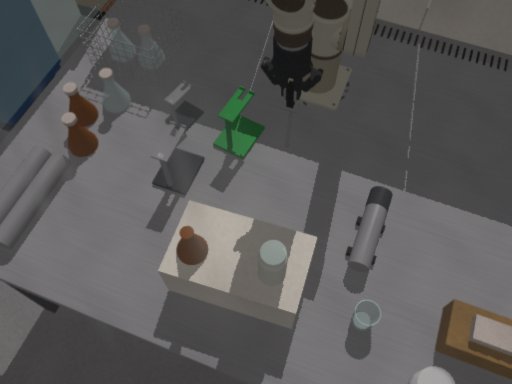

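```bash
python3 -m crank '[[[0,0,-60,0,255],[0,0,-60,0,255],[0,0,-60,0,255],[0,0,0,0,255]]]'>/dev/null ; python3 st.py; python3 -m crank '[[[0,0,-60,0,255],[0,0,-60,0,255],[0,0,0,0,255]]]'>/dev/null ; python3 st.py
```

```text
t 7.78 tcp [0.4286 0.0195 0.5284] yaw -177.04 toolz [-0.028  0.029 -0.999] q [ 0.025  0.226  0.776  2.148  0.029 -0.027] F [ 0.9  0.3 -1.7] w 0.0153
t 8.15 tcp [0.4126 0.0163 0.563 ] yaw -177.31 toolz [ 0.059  0.031 -0.998] q [ 0.018  0.161  0.799  2.149  0.03  -0.029] F [-1.   1.2 -1.2] w 0.0153
```

Holding j4 at its limit does tilt the tool outward. I go on that way until the lean is about 23–25°.

```bash
python3 -m crank '[[[0,0,-60,0,255],[0,0,-60,0,255],[0,0,-60,0,255],[0,0,0,0,255]]]'>/dev/null ; python3 st.py; python3 -m crank '[[[60,0,0,0,255],[60,0,0,0,255],[60,0,0,0,255],[0,0,0,0,255]]]'>/dev/null ; python3 st.py
```

```text
t 8.65 tcp [0.3806 0.0138 0.6166] yaw -177.48 toolz [ 0.196  0.033 -0.98 ] q [ 0.012  0.056  0.833  2.15   0.031 -0.032] F [-0.2 -0.6 -1.7] w 0.0151
t 9.15 tcp [0.202  0.006  0.5766] yaw -177.45 toolz [ 0.187  0.033 -0.982] q [-0.028 -0.331  0.399  2.113  0.038 -0.071] F [ 0.3  0.1 -1.1] w 0.0156
```

```bash
python3 -m crank '[[[0,0,-60,0,255],[0,0,-60,0,255],[0,0,-60,0,255],[0,0,-60,0,255],[0,0,0,0,255]]]'>/dev/null ; python3 st.py
```

```text
t 9.78 tcp [0.2056 0.0116 0.6437] yaw -177.63 toolz [ 0.339  0.028 -0.94 ] q [ 0.03  -0.332  0.593  2.149  0.018 -0.011] F [ 0.1  0.3 -1.2] w 0.0157
```

```bash
python3 -m crank '[[[0,0,-60,0,255],[0,0,-60,0,255],[0,0,0,0,255]]]'>/dev/null ; python3 st.py
```

```text
t 10.15 tcp [0.1952 0.013  0.6715] yaw -177.7 toolz [ 0.421  0.031 -0.906] q [ 0.054 -0.363  0.652  2.15   0.008  0.012] F [ 0.6 -0.3 -0.9] w 0.0157
```

Lean is 24.9°. I check the rod in the hand by where the wrist camera sees its tip.

```bash
python3 - <<'E'
from workcell import bot
from h import *
o=bot.get_obs();c=bot.camera("wrist")
T=np.array(c["T_tool_cam"]);M=np.linalg.inv(T);Rt=(M[:3,:3],M[:3,3]) # tool frame
img=c["img"].copy()
for dz,col in((-.019,(0,0,255)),(-.0136,(0,255,0))):
    # rod axes in tool: x->-x, y->y, z->-z
    P=lambda x,y,z:[-x+.0028*(dz>-.015),y,dz-z]
    q=[P(0,0,-.042),P(0,0,-.082),P(.029,0,-.162),P(.028,0,-.170),P(.0178,0,-.1821)]
    uv=proj(c,q,Rt);print(uv.round(1).tolist())
    for u in uv: cv2.drawMarker(img,tuple(int(round(v)) for v in u),col,cv2.MARKER_CROSS,5,1)
np.savez("pics/w4.npz",**c)
cv2.imwrite("pics/w4.png",cv2.resize(np.hstack([c["img"][100:300,180:340],img[100:300,180:340]]),None,fx=2.5,fy=2.5,interpolation=cv2.INTER_CUBIC))
E
```

```text
[[257.1, 234.0], [257.4, 209.9], [257.7, 206.7], [257.7, 203.1], [257.7, 190.4]]
[[257.2, 226.2], [257.4, 203.8], [257.7, 202.3], [257.7, 198.9], [257.7, 186.4]]
```

View pics/w4.png

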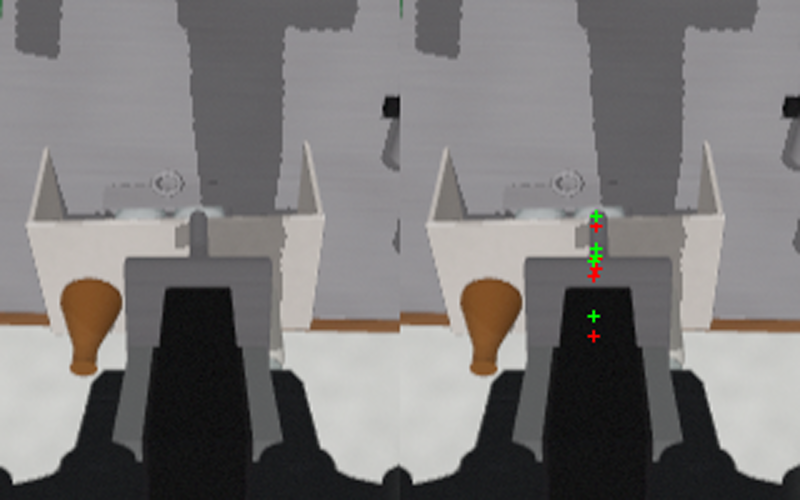

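The rod's tip is within about 2 mm of the model, and the full ring is visible at full-picture px (247,173), a second sighting. I compute the ring and the shifts.

```bash
cat > tip.py <<'E'
from workcell import bot
from h import *
import sys
sh=np.array([.7295,.0215]);a=np.radians(3.77);ex=np.array([np.cos(a),np.sin(a),0]);ey=np.array([-np.sin(a),np.cos(a),0])
o=bot.get_obs();R=Ro.from_quat(o["tool_rot"]).as_matrix()
S=lambda p:np.array([(p-np.r_[sh,0])@ex,(p-np.r_[sh,0])@ey,p[2]])
P=lambda x,y,z:o["eef_pos"]+R@np.array([-x+.0014,y+.002*(-z/.18),-.0165-z])
tip=P(.0178,0,-.1821)
print("t",round(o["clock"],2),"lean",np.degrees(np.arctan2(R[:,2]@ex,-R[2,2])).round(1),"side",np.degrees(np.arcsin(R[:,2]@ey)).round(1),"xaxis yaw rel shelf",np.degrees(np.arctan2(-R[:,0]@ey,-R[:,0]@ex)).round(1),"F",o["ft_force"].round(1),"w",round(o["grip_width"],4))
print("tip in shelf mm",(S(tip)*1000).round(1),"handle",(S(P(0,0,0))*1000).round(1),"tcp",(S(o["eef_pos"])*1000).round(1),"q",o["joint_pos"].round(2))
if len(sys.argv)>3:
    g=np.array(list(map(float,sys.argv[1:4])))/1000
    d=(g-S(tip)); w=d[0]*ex+d[1]*ey+np.array([0,0,d[2]]); print("tool shift mm",(R.T@w*1000).round(1))
E
python3 - <<'E'
from tip import *
c=load("w4");Rt=wristRt(c,o)
for uv in [(247.2,173.2)]: print("ring",(S(onz(c,uv,.035,Rt))*1000).round(1))
for uv in [(191,188.5),(309,186.5)]: print("front top corner",(S(onz(c,uv,.151,Rt))*1000).round(1))
E
python3 tip.py -61 -11 60
```

```text
t 10.2 lean 24.9 side 0.2 xaxis yaw rel shelf -1.5 F [ 0.5  0.2 -1.6] w 0.0154
tip in shelf mm [-448.8   28.7  527.5] handle [-541.5   26.6  685.3] tcp [-533.3   26.6  670.9] q [ 0.05 -0.36  0.65  2.15  0.01  0.01]
ring [-59.6 -10.1  35. ]
front top corner [-105.1 -165.   151. ]
front top corner [-102.5  168.2  151. ]
t 10.2 lean 24.9 side 0.2 xaxis yaw rel shelf -1.5 F [ 0.5  0.2 -1.6] w 0.0154
tip in shelf mm [-448.8   28.7  527.5] handle [-541.5   26.6  685.3] tcp [-533.3   26.6  670.9] q [ 0.05 -0.36  0.65  2.15  0.01  0.01]
tool shift mm [-156.1  -37.9  587.1]
```

Both sightings agree: ring at about (-60, -10.5, 35) in the shelf frame. I head for a waiting point in front of the shelf.

```bash
python3 tip.py -170 -11 80 | tail -1; python3 -m crank '[[[-10,-7,55,0,255],[-10,-7,55,0,255],[-10,-7,55,0,255],[-10,-7,55,0,255],[-10,-7,55,0,255],[0,0,0,0,255]]]'>/dev/null; python3 tip.py -170 -11 80
```

```text
tool shift mm [-65.7 -39.8 523.2]
t 10.95 lean 24.5 side 0.3 xaxis yaw rel shelf -1.5 F [-0.3 -0.1 -2. ] w 0.0155
tip in shelf mm [-285.4   -7.4  286.5] handle [-377.2   -9.8  444.7] tcp [-369.1   -9.8  430.3] q [-0.09 -0.38 -0.14  1.39  0.07 -0.12]
tool shift mm [-19.4  -4.2 235.7]
```

```bash
python3 -m crank '[[[-5,-1,55,0,255],[-5,-1,55,0,255],[-5,-1,55,0,255],[-4,-1,50,0,255],[0,0,10,0,255]]]'>/dev/null; python3 tip.py -170 -11 58
```

```text
t 11.57 lean 25.4 side 0.1 xaxis yaw rel shelf -1.5 F [-1.5 -0.3 -1.7] w 0.0153
tip in shelf mm [-164.1  -12.2   96.4] handle [-258.4  -14.2  253.2] tcp [-250.1  -14.2  238.9] q [-0.05 -0.13 -0.47  0.78  0.05 -0.08]
tool shift mm [21.8  0.6 32.2]
```

```bash
python3 tip.py -150 -11 58|tail -1; python3 -m crank '[[[2,0,20,0,255],[1,0,20,0,255],[0,0,0,0,255]]]'>/dev/null; python3 tip.py -66 -11 58; python3 - <<'E'
from workcell import bot
from h import *
c=bot.camera("wrist");cv2.imwrite("pics/w5.png",c["img"])
E
```

```text
tool shift mm [ 3.8  1.  40.8]
t 11.95 lean 25.9 side 0.1 xaxis yaw rel shelf -1.5 F [ 0.7  0.2 -1.8] w 0.0151
tip in shelf mm [-144.7  -12.4   65.3] handle [-240.3  -14.3  221.3] tcp [-231.8  -14.3  207.1] q [-0.05 -0.07 -0.51  0.68  0.05 -0.08]
tool shift mm [-67.6   2.9  40.9]
```

View pics/w5.png

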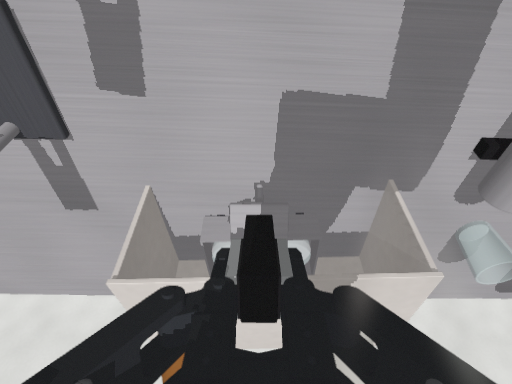

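Tip is at px (259,190), lined up in front of the ring, which is now hidden behind the flange. Moving in above the ring in small rows.

```bash
python3 -m crank '[[[-18,0.7,11,0,255],[-18,0.7,11,0,255],[-18,0.7,11,0,255],[-12,0.7,7,0,255],[0,0,0,0,255]]]'>/dev/null; python3 tip.py -62 -10.5 58
```

```text
t 12.62 lean 26.9 side -0.0 xaxis yaw rel shelf -1.5 F [-0.1 -0.8 -1.2] w 0.0152
tip in shelf mm [-58.3 -12.1  74.1] handle [-156.8  -13.7  228.3] tcp [-148.   -13.8  214.2] q [-0.02  0.08 -0.35  0.67  0.04 -0.06]
tool shift mm [10.6  1.4 12.7]
```

```bash
python3 tip.py -62 -10.5 45|tail -1; python3 -m crank '[[[12,1,14,0,255],[8,0.5,10,0,255]]]'>/dev/null; python3 tip.py -62 -10.5 25
```

```text
tool shift mm [16.5  1.3 24.3]
t 12.88 lean 27.2 side -0.0 xaxis yaw rel shelf -1.5 F [ 0.8  0.2 -1.6] w 0.0155
tip in shelf mm [-64.4 -10.4  46.1] handle [-163.4  -11.9  200. ] tcp [-154.6  -11.9  185.9] q [-0.02  0.1  -0.42  0.58  0.04 -0.05]
tool shift mm [ 7.5 -0.3 19.9]
```

```bash
python3 -m crank '[[[4,0,11,0,255],[3,0,10,0,255],[0,0,0,0,255]]]'>/dev/null; python3 tip.py -62 -10.5 25
```

```text
t 13.25 lean 27.1 side -0.0 xaxis yaw rel shelf -1.5 F [-0.6 -1.  -1.6] w 0.0153
tip in shelf mm [-62.5 -10.3  22. ] handle [-161.2  -11.8  176.1] tcp [-152.4  -11.8  162. ] q [-0.02  0.13 -0.45  0.52  0.04 -0.05]
tool shift mm [-1.8 -0.2 -2.5]
```

The tip has gone 13 mm below the ring plane without any contact force, so it should be in the hole. A short first pull, to feel for it.

```bash
python3 tip.py -92 -10.3 22|tail -1; python3 -m crank '[[[9,0,-4.5,0,255],[9,0,-4.5,0,255],[9,0,-4.5,0,255]]]'; python3 tip.py -145 -10.3 24;  python3 - <<'E'
from workcell import bot
from h import *
c=bot.camera("wrist");cv2.imwrite("pics/w6.png",cv2.resize(c["img"][120:320,120:400],None,fx=2.8,fy=2.8))
E
```

```text
tool shift mm [ 26.3  -0.7 -13.4]
clock: 13.62
eef_pos: [0.5483, -0.0021, 0.1631]
tool_rot: [-0.02, 0.972, 0.01, 0.235]
ft_force: [1.7, -0.3, -3.2]
grip_width: 0.0153
t 13.62 lean 27.3 side -0.1 xaxis yaw rel shelf -1.5 F [ 1.7 -0.3 -3.2] w 0.0153
tip in shelf mm [-91.9 -10.2  23.5] handle [-191.2  -11.6  177.2] tcp [-182.4  -11.6  163.1] q [-0.03  0.07 -0.52  0.51  0.04 -0.06]
tool shift mm [ 47.   -1.2 -24.8]
```

View pics/w6.png

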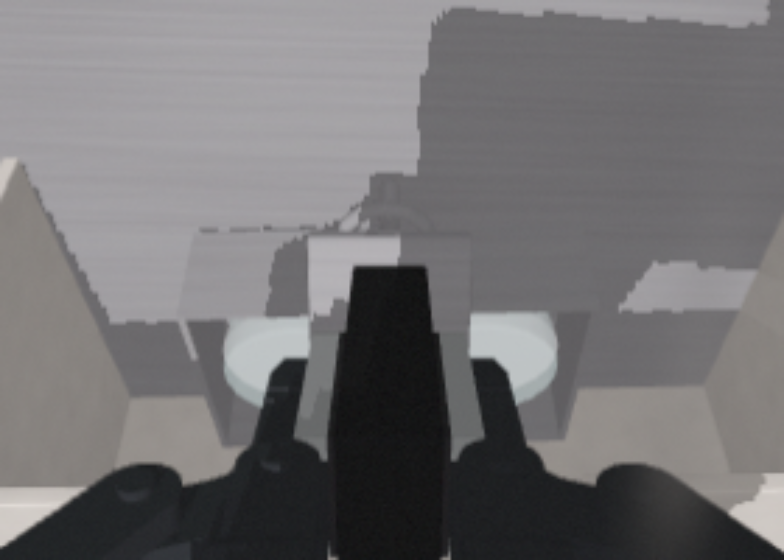

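Hooked: the ring's front bar shows at crop (400,205) with the tip emerging beneath it at (390,185), and the tray is following. I draw on.

```bash
python3 -m crank '[[[11,0,-6,0,255],[11,0,-6,0,255],[11,0,-6,0,255],[5,0,-2,0,255]]]'; python3 tip.py -145 -10.3 22
```

```text
clock: 14.18
eef_pos: [0.5016, -0.0046, 0.1644]
tool_rot: [-0.02, 0.971, 0.009, 0.236]
ft_force: [7.5, -1.2, -7.7]
grip_width: 0.0154
t 14.18 lean 27.4 side -0.2 xaxis yaw rel shelf -1.5 F [ 7.5 -1.2 -7.7] w 0.0154
tip in shelf mm [-138.4   -9.9   24.9] handle [-238.   -11.   178.5] tcp [-229.1  -11.   164.4] q [-0.04 -0.03 -0.62  0.51  0.04 -0.07]
tool shift mm [ 7.2 -0.6 -0.4]
```

```bash
python3 -m crank '[[[4,0,-1,0,255],[3,0,0,0,255]]]'|grep ft; python3 tip.py -145 -10.3 22|tail -2;  python3 - <<'E'
from workcell import bot
from h import *
o=bot.get_obs();c=bot.camera("wrist");cv2.imwrite("pics/w7.png",cv2.resize(c["img"][100:320,120:400],None,fx=2.7,fy=2.7));np.savez("pics/w7.npz",**c)
c=bot.camera("top");cv2.imwrite("pics/t7.png",cv2.resize(c["img"][80:230,150:330],None,fx=4,fy=4))
E
```

```text
ft_force: [6.0, 0.1, -3.9]
tip in shelf mm [-141.7   -9.9   25.4] handle [-242.4  -10.9  178.2] tcp [-233.4  -11.   164.3] q [-0.04 -0.04 -0.63  0.5   0.04 -0.07]
tool shift mm [ 4.5 -0.5  1.5]
```

View pics/w7.png

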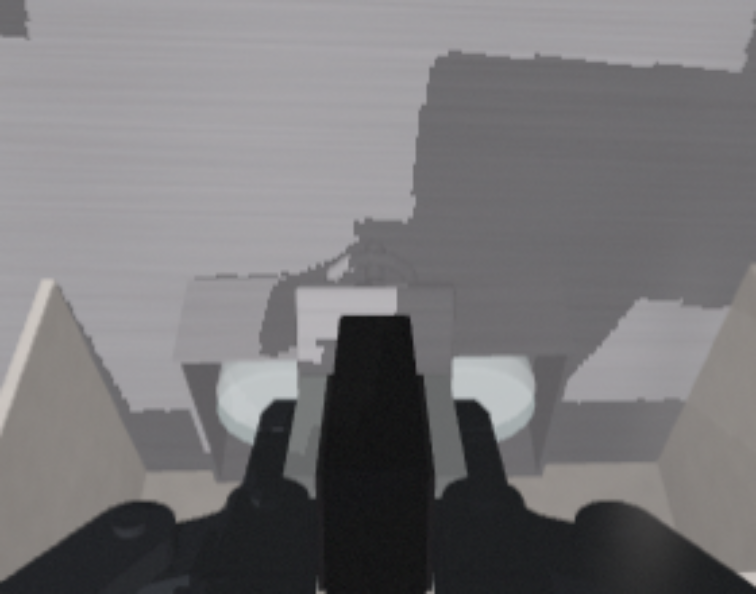

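View pics/t7.png

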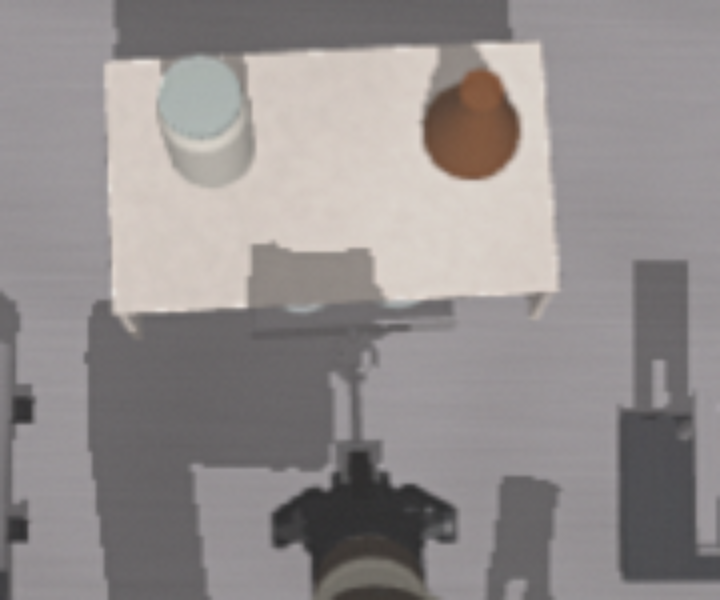

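```bash
python3 - <<'E'
from tip import *
c=load("w7");Rt=wristRt(c,o)
f=lambda x,y:(120+x/2.7,100+y/2.7)
print("ring front outer",(S(onz(c,f(375,243),.035,Rt))*1000).round(1))
W=pts(c,Rt)
# tray rim front at z~.052
for uv in [(180,360),(560,355),(185,280),(535,285)]:
    u=f(*uv); print(uv,"z52",(S(onz(c,u,.052,Rt))*1000).round(1),"depth",(S(W[int(u[1])+1,int(u[0])+0])*1000).round(1))
E
python3 -m crank '[[[8,0,-4,0,255],[0,0,0,0,255]]]'|grep ft; python3 tip.py -145 -10.3 22
```

```text
t 14.53 lean 27.8 side -0.2 xaxis yaw rel shelf -1.5 F [ 4.4 -0.7 -2. ] w 0.0151
tip in shelf mm [-141.9   -9.9   25.4] handle [-242.5  -10.9  178.2] tcp [-233.6  -11.   164.2] q [-0.04 -0.04 -0.63  0.5   0.04 -0.07]
ring front outer [-149.4  -10.5   35. ]
(180, 360) z52 [-97.8 -94.7  52. ] depth [-97.5 -95.4  52.6]
(560, 355) z52 [-96.1  66.8  52. ] depth [-86.4  68.8  45.8]
(185, 280) z52 [-149.   -82.6   52. ] depth [ -91.5 -102.3    1.5]
(535, 285) z52 [-142.    50.5   52. ] depth [-100.7   60.5   17.2]
ft_force: [0.9, -1.0, -1.0]
t 14.78 lean 27.9 side -0.2 xaxis yaw rel shelf -1.5 F [ 0.9 -1.  -1. ] w 0.0155
tip in shelf mm [-149.    -9.8   26.3] handle [-250.   -10.8  178.8] tcp [-241.1  -10.9  164.9] q [-0.04 -0.06 -0.65  0.5   0.05 -0.07]
tool shift mm [-1.5 -0.5  5.7]
```

```bash
python3 - <<'E'
from tip import *
c=bot.camera("wrist");np.savez("pics/w8.npz",**c);cv2.imwrite("pics/w8.png",cv2.resize(c["img"][160:260,190:330],None,fx=5.5,fy=5.5,interpolation=cv2.INTER_CUBIC))
Rt=wristRt(c,o);W=pts(c,Rt).reshape(-1,3);Sx=np.array([S(p) for p in W[~np.isnan(W[:,0])]])
m=(abs(Sx[:,2]-.052)<.002)&(Sx[:,0]>-.13)&(Sx[:,0]<-.07);print(m.sum(),np.percentile(Sx[m,0],[0.5,2,5,10])*1000)
m=(Sx[:,2]>.015)&(Sx[:,2]<.045)&(abs(Sx[:,1]+.01)>.04)&(abs(Sx[:,1]+.01)<.07)&(Sx[:,0]<-.06)&(Sx[:,0]>-.13);print(m.sum(),np.percentile(Sx[m,0],[5,25,50])*1000)
E
```

```text
t 14.78 lean 27.9 side -0.2 xaxis yaw rel shelf -1.5 F [ 0.9 -1.  -1. ] w 0.0155
tip in shelf mm [-149.    -9.8   26.3] handle [-250.   -10.8  178.8] tcp [-241.1  -10.9  164.9] q [-0.04 -0.06 -0.65  0.5   0.05 -0.07]
576 [-122.87583279 -119.46387588 -115.05061573 -106.53593963]
1141 [-100.93986129 -100.34986791  -99.87449936]
```

View pics/w8.png

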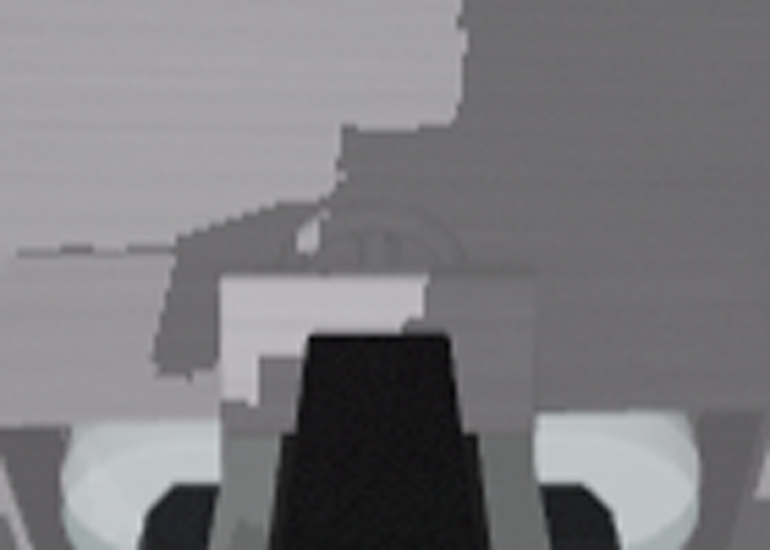

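The tray's front face measures -100.3 in the shelf frame, so drawn out by 0.075, the stop. The further pull only pivoted the rod in the pads (tip at crop (370,240), still inside the ring). To unhook: ease in 8 mm, then straight up.

```bash
python3 -m crank '[[[-5,0,2.5,0,255],[-4,0,2,0,255]]]'|grep ft; python3 -m crank '[[[-6,0,-11,0,255],[-6,0,-11,0,255]]]'|grep ft;python3 tip.py; python3 - <<'E'
from tip import *
c=bot.camera("wrist");cv2.imwrite("pics/w9.png",cv2.resize(c["img"][140:260,170:350],None,fx=4.4,fy=4.4,interpolation=cv2.INTER_CUBIC))
E
```

```text
ft_force: [-0.5, 0.2, -0.8]
ft_force: [-0.1, 0.3, -1.1]
t 15.32 lean 27.2 side -0.0 xaxis yaw rel shelf -1.5 F [-0.1  0.3 -1.1] w 0.0154
tip in shelf mm [-143.1   -8.6   46.6] handle [-242.4  -10.2  200.3] tcp [-233.6  -10.2  186.3] q [-0.04 -0.06 -0.58  0.58  0.05 -0.07]
t 15.32 lean 27.2 side -0.0 xaxis yaw rel shelf -1.5 F [-0.1  0.3 -1.1] w 0.0154
tip in shelf mm [-143.1   -8.6   46.6] handle [-242.4  -10.2  200.3] tcp [-233.6  -10.2  186.3] q [-0.04 -0.06 -0.58  0.58  0.05 -0.07]
```

View pics/w9.png

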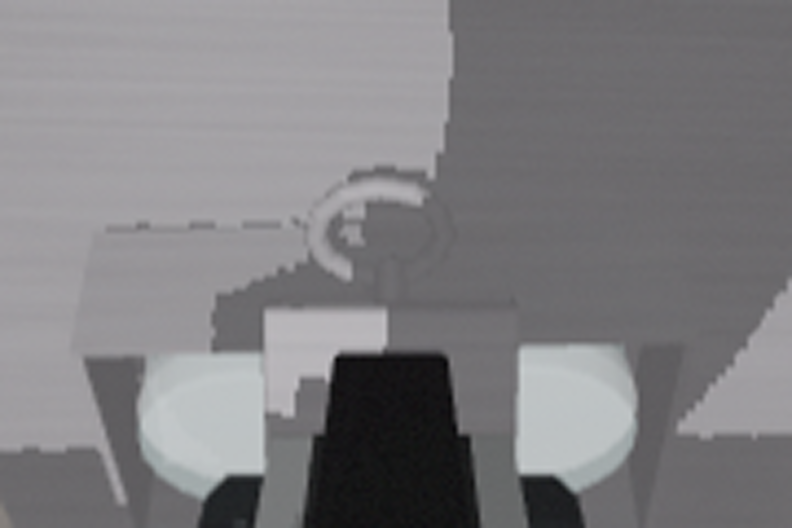

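Forces are nil. The ring is whole at crop (380,230), with the tip stub above its rear at (388,265). I lift clear.

```bash
python3 -m crank '[[[-6,0,-11,0,255],[-6,0,-11,0,255]]]'|grep ft; python3 -m crank '[[[5,0,-35,0,255],[20,0,-40,0,255],[40,0,-40,0,255],[0,0,0,0,255]]]';python3 tip.py; python3 - <<'E'
from tip import *
c=bot.camera("wrist");np.savez("pics/w10.npz",**c);cv2.imwrite("pics/w10.png",c["img"])
T=np.array(c["T_tool_cam"]);M=np.linalg.inv(T);Rt=(M[:3,:3],M[:3,3])
print(proj(c,[[-.0178+.0014,.002,-.0165+.1821]],Rt))
c=bot.camera("scene");np.savez("pics/s10.npz",**c);cv2.imwrite("pics/s10.png",cv2.resize(c["img"][60:320,130:400],None,fx=2.2,fy=2.2,interpolation=cv2.INTER_CUBIC))
E
```

```text
ft_force: [-0.4, 0.2, -0.2]
clock: 16.12
eef_pos: [0.3849, -0.0095, 0.2857]
tool_rot: [-0.021, 0.972, 0.011, 0.233]
ft_force: [0.5, 0.3, -1.6]
grip_width: 0.0155
t 16.12 lean 27.0 side 0.1 xaxis yaw rel shelf -1.4 F [ 0.5  0.3 -1.6] w 0.0155
tip in shelf mm [-256.1   -6.3  145.7] handle [-354.6   -8.2  299.8] tcp [-345.9   -8.2  285.7] q [-0.08 -0.39 -0.54  0.95  0.07 -0.1 ]
t 16.12 lean 27.0 side 0.1 xaxis yaw rel shelf -1.4 F [ 0.5  0.3 -1.6] w 0.0155
tip in shelf mm [-256.1   -6.3  145.7] handle [-354.6   -8.2  299.8] tcp [-345.9   -8.2  285.7] q [-0.08 -0.39 -0.54  0.95  0.07 -0.1 ]
[[259.52207342 188.4131353 ]]
```

View pics/w10.png

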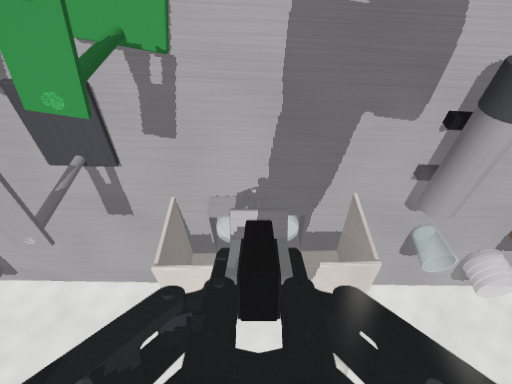

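View pics/s10.png

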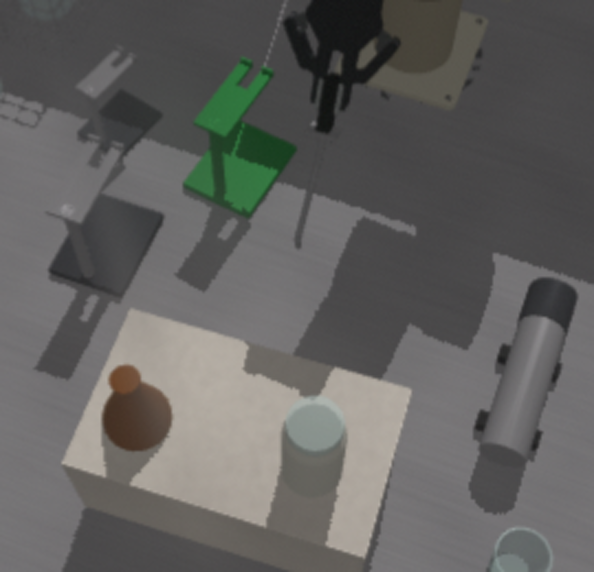

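The rod is free of the ring and the shelf things look undisturbed. It has pivoted in the pads, so I estimate its actual lean from the scene-view tip at about px (266,171).

```bash
python3 - <<'E'
from tip import *
c=load("s10")
R0=R; H=P(0,0,0)
org,d=ray(c,(266,171.2))
# rod frame: extra pivot b about tool y
for b in np.arange(-10,31,5):
    B=np.radians(b); 
    def Q(x,z):
        th=np.radians(27.0)+B
        # in shelf xz plane
        return H+ex*(x*np.cos(th)-z*np.sin(th))+np.array([0,0,x*np.sin(th)+z*np.cos(th)])
    print(b,proj(c,[Q(.0178,-.1821),Q(.029,-.162),Q(0,-.042)],).round(1).tolist(),(S(Q(.0178,-.1821))*1000).round())
E
```

```text
t 16.23 lean 26.9 side 0.1 xaxis yaw rel shelf -1.4 F [ 0.2  1.  -1.6] w 0.0156
tip in shelf mm [-254.1   -6.4  144.7] handle [-352.6   -8.3  298.9] tcp [-343.8   -8.3  284.8] q [-0.08 -0.38 -0.54  0.95  0.07 -0.1 ]
-10 [[268.9, 162.9], [268.5, 159.8], [276.7, 117.2]] [-282.   -8.  130.]
-5 [[267.4, 165.8], [267.2, 162.0], [276.3, 117.9]] [-268.   -8.  137.]
0 [[265.9, 168.3], [266.0, 163.9], [276.0, 118.6]] [-254.   -8.  145.]
5 [[264.5, 170.5], [264.8, 165.4], [275.6, 119.1]] [-241.   -8.  154.]
10 [[263.2, 172.2], [263.7, 166.5], [275.3, 119.5]] [-229.   -8.  164.]
15 [[261.9, 173.4], [262.6, 167.2], [275.0, 119.7]] [-217.   -8.  176.]
20 [[260.8, 174.1], [261.7, 167.3], [274.8, 119.9]] [-207.   -8.  188.]
25 [[259.7, 174.4], [260.9, 167.0], [274.5, 119.9]] [-198.   -8.  201.]
30 [[258.8, 174.1], [260.2, 166.2], [274.3, 119.8]] [-190.   -8.  215.]
```

The rod's true lean is about 33–34° (7° pivot in the pads). Before hanging it I want the hand upright again. Pulling close in should make j2/j3 limit and tilt it back, so I try that in steps.

```bash
python3 -m crank '[[[44,0,-23,0,255],[44,0,-23,0,255],[44,0,-23,0,255],[0,0,0,0,255]]]'|grep -v rot;python3 st.py
```

```text
clock: 16.73
eef_pos: [0.2373, -0.0164, 0.2838]
ft_force: [0.8, -0.9, -0.8]
grip_width: 0.015
t 16.73 tcp [ 0.2373 -0.0164  0.2838] yaw -177.56 toolz [ 0.444  0.033 -0.895] q [-0.252 -0.725 -0.65   1.206  0.143 -0.266] F [ 0.8 -0.9 -0.8] w 0.015
```

```bash
cat > fk.py <<'E'
import numpy as np
from scipy.optimize import least_squares
D=[([.4739,-.2802,.278],[.339,.260,1.502]),([.4735,-.281,.1884],[.367,.067,1.277]),([.4756,-.2804,.23],[.344,.144,1.369]),([.4306,.0302,.3961],[.13,.291,1.775]),
([.4286,.0195,.5284],[.226,.776,2.148]),([.3806,.0138,.6166],[.056,.833,2.15]),([.202,.006,.5766],[-.331,.399,2.113]),([.2056,.0116,.6437],[-.332,.593,2.149]),([.1952,.013,.6715],[-.363,.652,2.15]),([.184,-.464,.2304],[.2414,.0037,1.3352]),([.2373,-.0164,.2838],[-.725,-.65,1.206])]
def fk(p,q):
    a,b=q[0],q[0]-q[1]; s=b+q[2]
    A,B,C,E,h,c0,L,M=p
    r=c0+A*np.sin(a)+B*np.cos(a)+C*np.sin(b)+E*np.cos(b)+L*np.cos(s)+M*np.sin(s)
    z=h+A*np.cos(a)-B*np.sin(a)+C*np.cos(b)-E*np.sin(b)-L*np.sin(s)+M*np.cos(s)
    return r,z
def res(p):
    o=[]
    for X,q in D:
        r,z=fk(p,q);o+=[r-np.hypot(*X[:2]),z-X[2]]
    return o
p=least_squares(res,[.3,0,.1,.3,.2,0,.25,0]).x
if __name__=="__main__":
    print(p.round(4),np.abs(res(p)).max())
    # for j3=-1.09 & j2 range: tilt 27 -> r,z boundary; also j2=-1.05
    for lean in (27,15,5):
        s=np.pi/2-np.radians(lean)
        for j2 in np.arange(-1.0,.5,.15): print(lean,"j3lim j2=%.2f"%j2,np.round(fk(p,[j2,-1.09,s-j2-1.09]),3))
E
python3 fk.py
```

```text
[ 4.894e-01  1.500e-03  9.500e-03  3.913e-01  2.420e-01 -8.000e-04
  4.035e-01  4.000e-04] 0.0007730752591039169
27 j3lim j2=-1.00 [0.162 0.123]
27 j3lim j2=-0.85 [0.198 0.123]
27 j3lim j2=-0.70 [0.234 0.118]
27 j3lim j2=-0.55 [0.269 0.108]
27 j3lim j2=-0.40 [0.301 0.092]
27 j3lim j2=-0.25 [0.331 0.072]
27 j3lim j2=-0.10 [0.358 0.048]
27 j3lim j2=0.05 [0.381 0.02 ]
27 j3lim j2=0.20 [ 0.399 -0.011]
27 j3lim j2=0.35 [ 0.412 -0.045]
15 j3lim j2=-1.00 [0.084 0.092]
15 j3lim j2=-0.85 [0.12  0.093]
15 j3lim j2=-0.70 [0.155 0.088]
15 j3lim j2=-0.55 [0.19  0.077]
15 j3lim j2=-0.40 [0.223 0.062]
15 j3lim j2=-0.25 [0.253 0.042]
15 j3lim j2=-0.10 [0.279 0.018]
15 j3lim j2=0.05 [ 0.302 -0.01 ]
15 j3lim j2=0.20 [ 0.32  -0.042]
15 j3lim j2=0.35 [ 0.334 -0.075]
5 j3lim j2=-1.00 [0.014 0.08 ]
5 j3lim j2=-0.85 [0.05 0.08]
5 j3lim j2=-0.70 [0.086 0.075]
5 j3lim j2=-0.55 [0.121 0.065]
5 j3lim j2=-0.40 [0.153 0.05 ]
5 j3lim j2=-0.25 [0.183 0.03 ]
5 j3lim j2=-0.10 [0.21  0.005]
5 j3lim j2=0.05 [ 0.233 -0.023]
5 j3lim j2=0.20 [ 0.251 -0.054]
5 j3lim j2=0.35 [ 0.264 -0.087]
```

The j2/j3 limits can't be reached without the tip hitting the bench. So I'll straighten the rod in the pads against the fixed fork: shank in the slot, then push +x so the slot's end turns it upright. I check the neighbours' extents first and work out the shifts.

```bash
cat > tip2.py <<'E'
from workcell import bot
from h import *
import sys
# stand frame
so=np.array([.4735,-.2793,0]);a=np.radians(1.0);sx=np.array([np.cos(a),np.sin(a),0]);sy=np.array([-np.sin(a),np.cos(a),0])
SS=lambda p:np.array([(p-so)@sx,(p-so)@sy,p[2]])
o=bot.get_obs();R=Ro.from_quat(o["tool_rot"]).as_matrix()
H=o["eef_pos"]+R@np.array([.0014,0,-.0165])
if __name__=="__main__":
    print("t",round(o["clock"],2),"lean",np.degrees(np.arctan2(R[:,2]@sx,-R[2,2])).round(1),"side",np.degrees(np.arcsin(R[:,2]@sy)).round(1),"yaw",np.degrees(np.arctan2(-R[:,0]@sy,-R[:,0]@sx)).round(1),"F",o["ft_force"].round(1),"T",o["ft_torque"].round(2),"w",round(o["grip_width"],4),"q",o["joint_pos"].round(2))
    print("handle in stand mm",(SS(H)*1000).round(1),"tcp",(SS(o["eef_pos"])*1000).round(1))
    if len(sys.argv)>3:
        d=np.array(list(map(float,sys.argv[1:4])))/1000-SS(H); w=d[0]*sx+d[1]*sy+np.array([0,0,d[2]]); print("tool shift mm",(R.T@w*1000).round(1))
E
python3 - <<'E'
from h import *
c=load("top0");W=pts(c);X,Y,Z=[W[...,i] for i in range(3)]
for n,y0,y1 in(("small",-.45,-.31),("green",-.23,-.05)):
    m=(X>.2)&(X<.42)&(Y>y0)&(Y<y1)&(Z>.1)&(Z<.25);p=W[m];print(n,m.sum(),p.min(0).round(3),p.max(0).round(3))
E
python3 tip2.py -170 0 330
```

```text
small 316 [ 0.265 -0.383  0.113] [ 0.353 -0.328  0.129]
green 611 [ 0.254 -0.192  0.154] [ 0.38  -0.128  0.179]
t 16.73 lean 26.4 side 1.5 yaw 1.4 F [ 0.8 -0.9 -0.8] T [-0.09  0.54 -0.03] w 0.015 q [-0.25 -0.73 -0.65  1.21  0.14 -0.27]
handle in stand mm [-240.2  266.6  297.9] tcp [-231.6  267.   283.8]
tool shift mm [ -71.1 -268.2   -4.3]
```

```bash
python3 -m crank '[[[-27,0,-53,0,255],[-30,-10,-15,0,255],[0,-50,0,0,255],[0,-50,0,0,255],[0,-50,0,0,255],[0,-50,0,0,255],[0,-50,0,0,255],[0,0,0,0,255]]]'|grep ft;python3 tip2.py -170 0 330
```

```text
ft_force: [-0.8, 0.2, -1.7]
t 17.73 lean 25.3 side 2.4 yaw 2.2 F [-0.8  0.2 -1.7] T [-0.01  0.61  0.02] w 0.0157 q [-1.09 -0.16 -0.18  1.38  0.41 -1.12]
handle in stand mm [-200.7    3.9  367.2] tcp [-192.5    4.6  352.9]
tool shift mm [-11.7  -6.2  46.6]
```

```bash
python3 -m crank '[[[2,-3,45,0,255],[10,-2,45,0,255],[10,0,20,0,255],[0,0,0,0,255]]]'|grep ft;python3 tip2.py -110 -2 230; python3 - <<'E'
from tip2 import *
c=bot.camera("scene");np.savez("pics/s11.npz",**c);cv2.imwrite("pics/s11.png",cv2.resize(c["img"][50:230,110:290],None,fx=3.3,fy=3.3,interpolation=cv2.INTER_CUBIC))
o=bot.get_obs();c=bot.camera("wrist");np.savez("pics/w11.npz",**c);cv2.imwrite("pics/w11.png",c["img"])
E
```

```text
ft_force: [0.3, -0.1, -0.6]
t 18.23 lean 25.0 side 2.7 yaw 2.2 F [ 0.3 -0.1 -0.6] T [-0.07  0.57 -0.  ] w 0.0152 q [-1.02 -0.09 -0.42  1.04  0.4  -1.04]
handle in stand mm [-170.     1.3  250.9] tcp [-161.7    2.1  236.6]
tool shift mm [-45.3  -6.9  44.1]
```

View pics/s11.png

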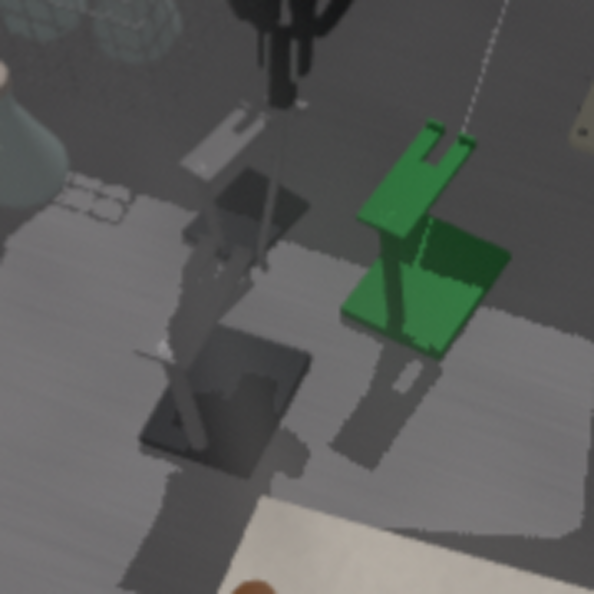

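View pics/w11.png

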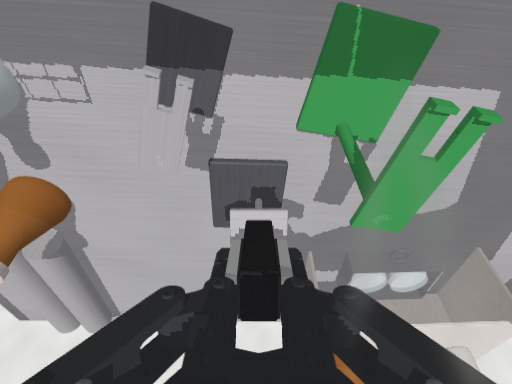

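```bash
python3 - <<'E'
from tip2 import *
c=load("s11");cw=load("w11")
T=np.array(cw["T_tool_cam"]);M=np.linalg.inv(T);Rt=(M[:3,:3],M[:3,3])
for b in (0,3,6,9,12):
    B=np.radians(b)
    def tl(x,y,z): # tool coords
        xr=x*np.cos(B)-z*np.sin(B); zr=x*np.sin(B)+z*np.cos(B)
        return np.array([.0014-xr,y,-.0165-zr])
    t=tl(.0178,.002,-.1821);w=o["eef_pos"]+R@t
    print(b,proj(c,[w]).round(1),proj(cw,[t],Rt).round(1),(SS(w)*1000).round(1))
E
```

```text
0 [[190.7 127.7]] [[259.5 188.5]] [-75.9  10.4  96.5]
3 [[189.4 128.7]] [[259.5 197. ]] [-67.8  10.6 101.6]
6 [[188.1 129.6]] [[259.5 205.5]] [-60.   10.9 107.1]
9 [[186.9 130.3]] [[259.5 214. ]] [-52.5  11.1 113.1]
12 [[185.6 130.9]] [[259.5 222.6]] [-45.3  11.3 119.4]
```

Rod lean is about 30° (5.5° in the pads). Lower to flange height just above the fork, still in front of the mouth.

```bash
python3 tip2.py -115 -3 230|tail -1; python3 -m crank '[[[-20,-4,20,0,255],[-21,-4,22,0,255],[0,0,0,0,255]]]'|grep ft;python3 tip2.py -65 -3 228
```

```text
tool shift mm [-39.   -6.1  44.2]
ft_force: [0.1, 0.1, -2.0]
t 18.7 lean 25.5 side 2.0 yaw 2.4 F [ 0.1  0.1 -2. ] T [-0.07  0.64  0.02] w 0.0154 q [-0.9  -0.01 -0.39  0.93  0.37 -0.91]
handle in stand mm [-110.    -8.1  237.8] tcp [-101.7   -7.4  223.5]
tool shift mm [-36.6   2.6  28.4]
```

```bash
python3 -m crank '[[[2,4,12,0,255],[0,0,0,0,255]]]'|grep ft;python3 tip2.py -65 -2.5 228; python3 - <<'E'
from tip2 import *
c=bot.camera("top");cv2.imwrite("pics/t12.png",cv2.resize(c["img"][150:280,260:390],None,fx=4.6,fy=4.6,interpolation=cv2.INTER_CUBIC))
c=bot.camera("scene");cv2.imwrite("pics/s12.png",cv2.resize(c["img"][80:220,110:250],None,fx=4.2,fy=4.2,interpolation=cv2.INTER_CUBIC))
E
```

```text
ft_force: [-0.4, -0.5, -0.7]
t 18.95 lean 25.6 side 1.9 yaw 2.5 F [-0.4 -0.5 -0.7] T [-0.06  0.6   0.05] w 0.0151 q [-0.88 -0.01 -0.42  0.9   0.37 -0.9 ]
handle in stand mm [-106.7   -4.   227.1] tcp [-98.4  -3.3 212.8]
tool shift mm [-38.   -0.6  17.2]
```

View pics/t12.png

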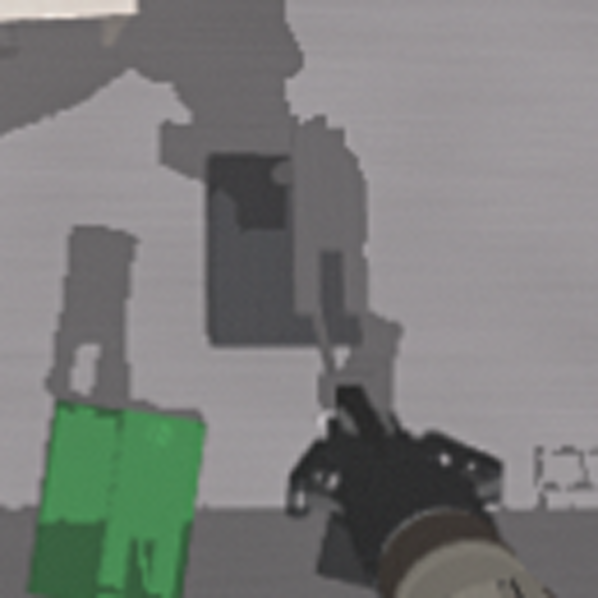

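View pics/s12.png

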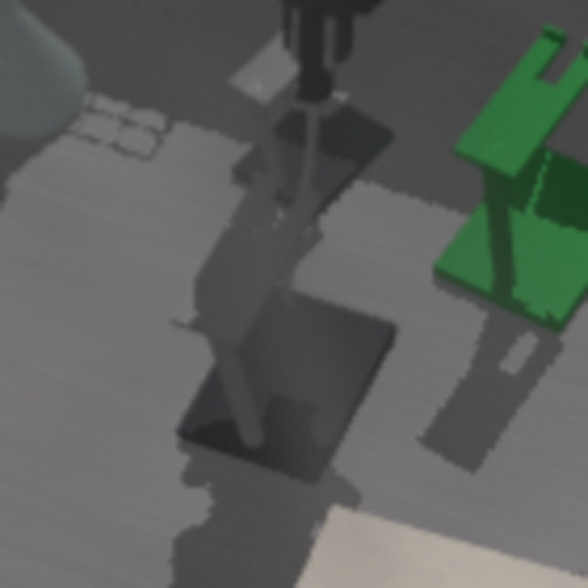

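The foot is heading into the slot. I raise slightly so the slot's end meets the shank lower down, giving a longer lever and keeping the post out of it, then advance.

```bash
python3 tip2.py -55 -2.5 250|tail -1; python3 -m crank '[[[-20,0,-8,0,255],[-18,0,5,0,255],[-17,1,6,0,255]]]'|grep ft;python3 tip2.py -40 -2.5 250
```

```text
tool shift mm [-55.8   0.1   2.6]
ft_force: [-3.6, -0.9, -2.5]
t 19.43 lean 25.7 side 1.7 yaw 2.2 F [-3.6 -0.9 -2.5] T [-0.18  1.93  0.01] w 0.0152 q [-0.78  0.03 -0.32  0.92  0.34 -0.79]
handle in stand mm [-56.4  -2.6 250.6] tcp [-48.   -2.  236.4]
tool shift mm [-14.5  -0.7   7.7]
```

```bash
python3 -m crank '[[[-11,0,5,0,255],[-11,0,5,0,255]]]'|grep ft;python3 tip2.py -10 -2.5 250; python3 - <<'E'
from tip2 import *
c=bot.camera("scene");cv2.imwrite("pics/s13.png",cv2.resize(c["img"][80:220,110:250],None,fx=4.2,fy=4.2,interpolation=cv2.INTER_CUBIC))
E
```

```text
ft_force: [-5.0, -0.4, -2.3]
t 19.68 lean 25.2 side 1.7 yaw 2.0 F [-5.  -0.4 -2.3] T [-0.14  2.14  0.01] w 0.0153 q [-0.74  0.06 -0.29  0.91  0.32 -0.75]
handle in stand mm [-34.1  -0.8 248.3] tcp [-2.59e+01 -2.00e-01  2.34e+02]
tool shift mm [-22.5  -2.7   8.7]
```

View pics/s13.png

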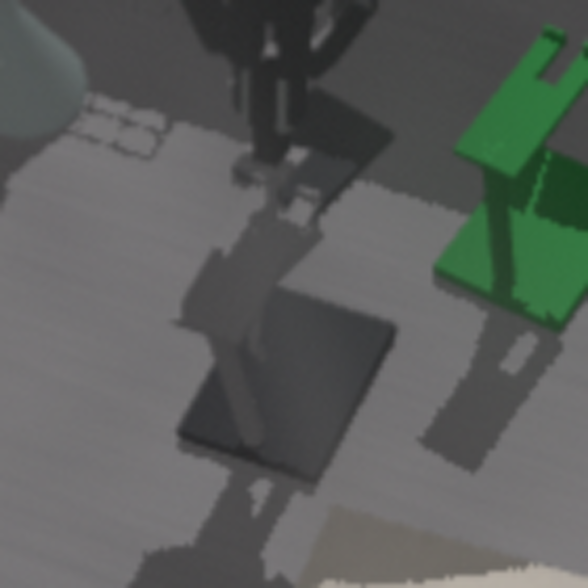

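Only 5 N, and the rod is pivoting in the pads with the shank in the slot. Keep pushing.

```bash
python3 -m crank '[[[-11,-1,4,0,255],[-11,-1,4,0,255]]]'|grep ft;python3 tip2.py 8 -2 250;python3 -m crank '[[[-10,0,4,0,255],[-8,0,4,0,255]]]'|grep ft; python3 tip2.py 8 -1.5 250; python3 - <<'E'
from tip2 import *
c=bot.camera("scene");cv2.imwrite("pics/s14.png",cv2.resize(c["img"][80:220,110:250],None,fx=4.2,fy=4.2,interpolation=cv2.INTER_CUBIC))
c=bot.camera("wrist");np.savez("pics/w14.npz",**c);cv2.imwrite("pics/w14.png",c["img"])
E
```

```text
ft_force: [-5.4, -0.3, -2.0]
t 19.98 lean 24.8 side 2.0 yaw 1.9 F [-5.4 -0.3 -2. ] T [0.01 2.17 0.07] w 0.0152 q [-0.7   0.1  -0.25  0.91  0.31 -0.71]
handle in stand mm [-11.3  -0.4 247.6] tcp [-3.100e+00  2.000e-01  2.332e+02]
tool shift mm [-18.5  -2.4   5.9]
ft_force: [-5.7, 0.1, -0.8]
t 20.23 lean 24.6 side 2.0 yaw 1.8 F [-5.7  0.1 -0.8] T [-0.15  2.16  0.04] w 0.0152 q [-0.67  0.13 -0.22  0.91  0.3  -0.68]
handle in stand mm [  7.5   0.6 246.4] tcp [ 15.7   1.2 232. ]
tool shift mm [-1.9 -2.1 -3.1]
```

View pics/s14.png

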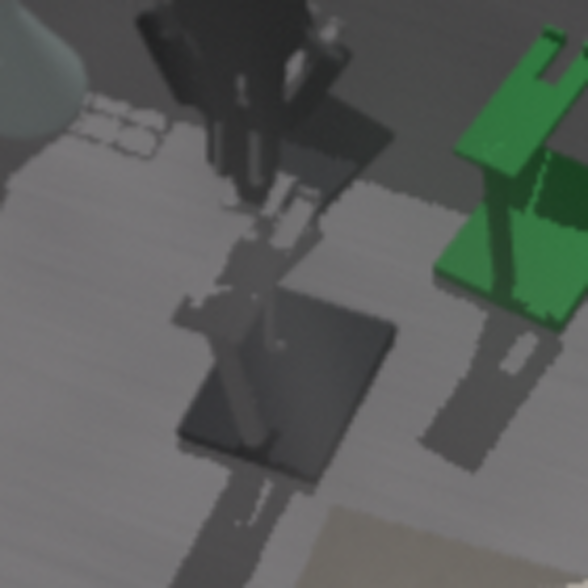

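View pics/w14.png

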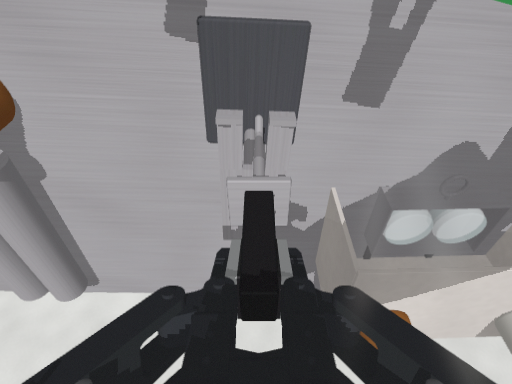

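The foot has swung back: tip at wrist px (259,120), shank between the tines. I compute the rod's lean.

```bash
cat > lean.py <<'E'
from tip2 import *
def run(cw,tipv):
    T=np.array(cw["T_tool_cam"]);M=np.linalg.inv(T);Rt=(M[:3,:3],M[:3,3]);L=np.degrees(np.arctan2(R[:,2]@sx,-R[2,2]))
    for b in range(-40,12,4):
        B=np.radians(b)
        tl=lambda x,z:np.array([.0014-(x*np.cos(B)-z*np.sin(B)),.002,-.0165-(x*np.sin(B)+z*np.cos(B))])
        print("rodlean %.1f"%(L+b),[tuple(proj(cw,[tl(*q)],Rt)[0].round(0)) for q in ((.0178,-.1821),(.029,-.162),(.018,-.037))], (SS(o["eef_pos"]+R@tl(.0178,-.1821))*1000).round())
if __name__=="__main__": run(load(sys.argv[1]),0)
E
python3 lean.py w14
```

```text
rodlean -15.4 [(np.float64(260.0), np.float64(67.0)), (np.float64(260.0), np.float64(93.0)), (np.float64(260.0), np.float64(217.0))] [-23.   5.  66.]
rodlean -11.4 [(np.float64(260.0), np.float64(80.0)), (np.float64(260.0), np.float64(105.0)), (np.float64(260.0), np.float64(221.0))] [-11.   6.  64.]
rodlean -7.4 [(np.float64(260.0), np.float64(93.0)), (np.float64(260.0), np.float64(116.0)), (np.float64(260.0), np.float64(225.0))] [ 2.  6. 63.]
rodlean -3.4 [(np.float64(260.0), np.float64(106.0)), (np.float64(260.0), np.float64(128.0)), (np.float64(260.0), np.float64(229.0))] [15.  7. 63.]
rodlean 0.6 [(np.float64(260.0), np.float64(118.0)), (np.float64(260.0), np.float64(139.0)), (np.float64(260.0), np.float64(233.0))] [28.  7. 64.]
rodlean 4.6 [(np.float64(260.0), np.float64(131.0)), (np.float64(260.0), np.float64(150.0)), (np.float64(260.0), np.float64(237.0))] [40.  8. 66.]
rodlean 8.6 [(np.float64(260.0), np.float64(142.0)), (np.float64(260.0), np.float64(161.0)), (np.float64(260.0), np.float64(241.0))] [53.  8. 69.]
rodlean 12.6 [(np.float64(260.0), np.float64(154.0)), (np.float64(260.0), np.float64(172.0)), (np.float64(260.0), np.float64(246.0))] [65.  9. 72.]
rodlean 16.6 [(np.float64(260.0), np.float64(166.0)), (np.float64(260.0), np.float64(183.0)), (np.float64(260.0), np.float64(250.0))] [77.  9. 77.]
rodlean 20.6 [(np.float64(260.0), np.float64(177.0)), (np.float64(260.0), np.float64(194.0)), (np.float64(260.0), np.float64(255.0))] [89. 10. 82.]
rodlean 24.6 [(np.float64(260.0), np.float64(188.0)), (np.float64(260.0), np.float64(205.0)), (np.float64(260.0), np.float64(259.0))] [100.  10.  88.]
rodlean 28.6 [(np.float64(259.0), np.float64(200.0)), (np.float64(260.0), np.float64(215.0)), (np.float64(260.0), np.float64(264.0))] [111.  10.  95.]
rodlean 32.6 [(np.float64(259.0), np.float64(211.0)), (np.float64(260.0), np.float64(226.0)), (np.float64(260.0), np.float64(269.0))] [121.  10. 102.]
```

The rod is upright within about 1–2°. I lower it onto the tines.

```bash
python3 tip2.py 1 -1 222|tail -1; python3 -m crank '[[[8,-1,6,0,255],[8,-1,14,0,255],[0,0,0,0,255]]]'|grep ft;python3 tip2.py 0 -1 210
```

```text
tool shift mm [16.5 -2.1 18.9]
ft_force: [0.4, 0.3, -1.2]
t 20.7 lean 25.2 side 2.0 yaw 2.0 F [ 0.4  0.3 -1.2] T [-0.    0.55  0.03] w 0.015 q [-0.69  0.14 -0.27  0.84  0.31 -0.69]
handle in stand mm [  4.9  -1.5 223.1] tcp [ 13.2  -0.9 208.8]
tool shift mm [10.   0.5  9.8]
```

```bash
python3 -m crank '[[[6,0.3,5,0,255],[5,0,5,0,255]]]'|grep ft;python3 tip2.py 0 -1 206;python3 - <<'E'
from tip2 import *
c=bot.camera("wrist");np.savez("pics/w15.npz",**c);cv2.imwrite("pics/w15.png",c["img"])
E
```

```text
ft_force: [-3.8, 4.2, 16.1]
t 20.95 lean 25.6 side 1.9 yaw 2.2 F [-3.8  4.2 16.1] T [0.94 0.35 0.3 ] w 0.0153 q [-0.69  0.14 -0.31  0.8   0.31 -0.7 ]
handle in stand mm [  0.9  -2.  211.7] tcp [  9.3  -1.4 197.4]
tool shift mm [3.2 0.9 4.8]
```

View pics/w15.png

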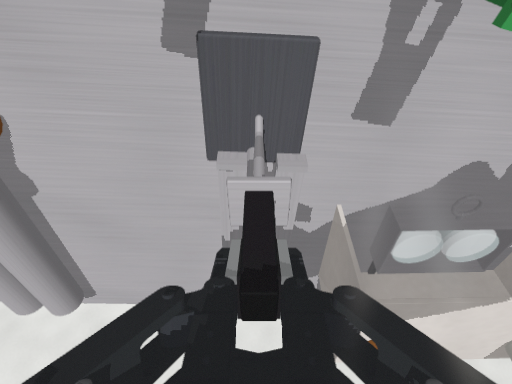

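Contact is 16 N upward, so the flange is on the tines, inside the lips. Release.

```bash
python3 -m crank '[[[0,0,-0.5,0,200],[0,0,0,0,100],[0,0,0,0,0],[0,0,0,0,0],[0,0,0,0,0]]]'|grep -E "ft|grip";python3 tip2.py;python3 - <<'E'
from tip2 import *
c=bot.camera("wrist");np.savez("pics/w16.npz",**c);cv2.imwrite("pics/w16.png",c["img"])
E
```

```text
ft_force: [0.5, -0.1, -0.4]
grip_width: 0.0852
t 21.62 lean 25.8 side 1.8 yaw 2.2 F [ 0.5 -0.1 -0.4] T [-0.04  0.39 -0.03] w 0.0852 q [-0.7   0.14 -0.31  0.8   0.31 -0.7 ]
handle in stand mm [  1.5  -2.8 213.7] tcp [  9.9  -2.2 199.5]
```

View pics/w16.png

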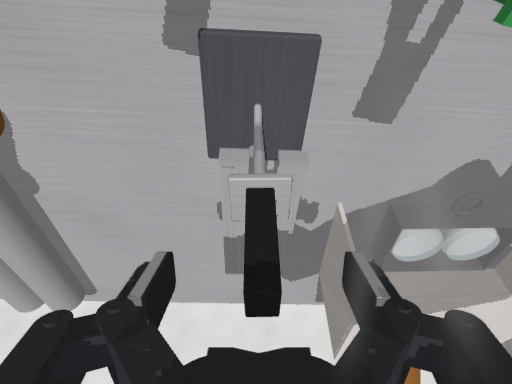

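Released, and the rod stands in the fork. I back out straight along the fingers and check.

```bash
python3 -m crank '[[[0,0,-25,0,0],[0,0,-50,0,0],[0,0,-50,0,0],[0,0,-50,0,0],[40,0,-30,0,0],[50,0,0,0,0],[0,0,0,0,0],[0,0,0,0,0]]]';python3 - <<'E'
from tip2 import *
for n in("top","scene","wrist"):
    o=bot.get_obs();c=bot.camera(n);np.savez(f"pics/{n}17.npz",**c);cv2.imwrite(f"pics/{n}17.png",c["img"])
    Rt=wristRt(c,o) if n=="wrist" else None
    W=pts(c,Rt)
    P=W.reshape(-1,3);P=P[~np.isnan(P[:,0])];Q=np.array([(P-so)@sx,(P-so)@sy,P[:,2]]).T
    m=(abs(Q[:,0])<.04)&(abs(Q[:,1])<.03)&(Q[:,2]>.222)&(Q[:,2]<.26)
    print(n,m.sum(),"griptop",cv2.minAreaRect(Q[m][:,:2].astype(np.float32)) if m.sum() else 0,np.percentile(Q[m,2],[50,95]) if m.sum() else 0)
    m=(abs(Q[:,0])<.04)&(abs(Q[:,1])<.03)&(Q[:,2]>.175)&(Q[:,2]<.26);
    if m.sum():
        for lo in(.175,.19,.205,.22): k=m&(Q[:,2]>=lo)&(Q[:,2]<lo+.015);print(lo,k.sum(),Q[k].mean(0).round(4))
E
```

```text
clock: 22.68
eef_pos: [0.3093, -0.295, 0.3502]
tool_rot: [-0.03, 0.974, 0.012, 0.223]
ft_force: [0.5, -0.0, 0.9]
grip_width: 0.0856
top 55 griptop ((-0.0012859785929322243, -0.002559063956141472), (0.023687878623604774, 0.01749723218381405), 5.136096000671387) [0.23379095 0.23857225]
0.175 14 [-0.0041  0.0018  0.1802]
0.19 10 [-0.0026  0.0054  0.1962]
0.205 14 [-0.0045  0.0036  0.2142]
0.22 42 [-0.0017 -0.0017  0.2317]
scene 66 griptop ((-0.001023983582854271, 0.0012651002034544945), (0.01621159538626671, 0.024321816861629486), 87.10877227783203) [0.23223253 0.23522483]
0.175 35 [0.0023 0.0055 0.1819]
0.19 34 [0.0047 0.0046 0.1976]
0.205 38 [0.0029 0.0049 0.2129]
0.22 64 [0.0005 0.0021 0.2298]
wrist 251 griptop ((-0.003046535886824131, -0.0006103487685322762), (0.023313194513320923, 0.01485864445567131), 2.1962015628814697) [0.23462485 0.23573522]
0.175 100 [-0.013  -0.0012  0.1825]
0.19 108 [-0.013  -0.0013  0.1976]
0.205 120 [-0.0131 -0.001   0.2127]
0.22 181 [-0.0102 -0.0012  0.2295]
```

View pics/top17.png

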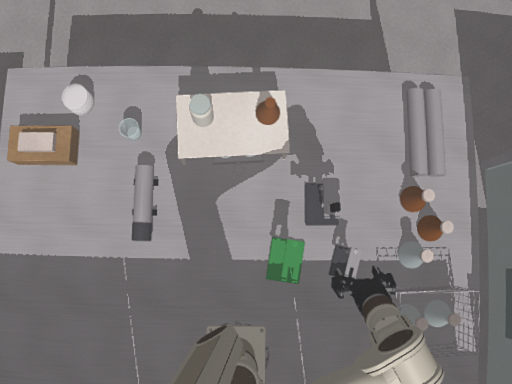

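View pics/scene17.png

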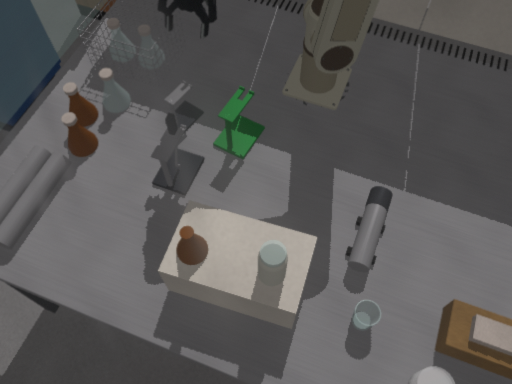

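View pics/wrist17.png

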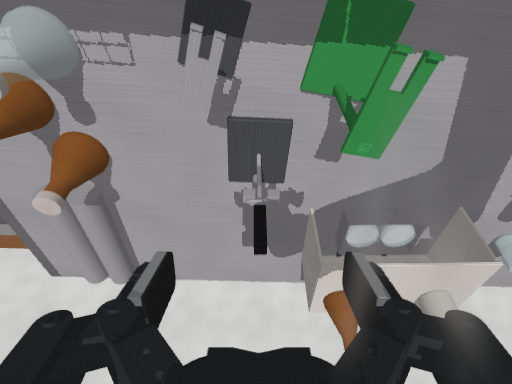

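The rod is upright: its front face is at x = -13.0 over the whole height, its top at 0.235 as at the start. Last check: the tray and the loose things.

```bash
python3 - <<'E'
from h import *
from tip import S,ex,ey,sh
from workcell import bot
o=bot.get_obs();c=load("wrist17");Rt=wristRt(c,o)
def Q(W): P=W.reshape(-1,3);P=P[~np.isnan(P[:,0])];d=P-np.r_[sh,0];return np.c_[d@ex,d@ey,P[:,2]]
q=Q(pts(c,Rt))
m=(q[:,2]>.015)&(q[:,2]<.045)&(abs(q[:,1])>.04)&(abs(q[:,1])<.075)&(q[:,0]<-.05)&(q[:,0]>-.13);print("tray front",m.sum(),np.percentile(q[m,0],[10,50,90]).round(4))
for n in("top0","top17"):
    c=load(n);q=Q(pts(c))
    a=(q[:,2]>.22)&(q[:,0]<.11)&(q[:,0]>-.1)&(abs(q[:,1])<.17)
    b=(q[:,2]>.17)&(q[:,1]<0)&(q[:,0]<.11)&(q[:,0]>-.1)&(abs(q[:,1])<.17)
    k=(q[:,2]>.05)&(q[:,2]<.1)&(q[:,0]<.1)&(q[:,0]>-.1)&(q[:,1]>.2)&(q[:,1]<.32)
    print(n,[q[x].mean(0).round(4) for x in(a,b,k)])
E
python3 -m crank '[[[0,0,0,0,0],[0,0,0,0,0]]]'|head -1
python3 -c "
from workcell import bot
print(bot.job_done())"
```

```text
t 22.82 lean 25.7 side 0.5 xaxis yaw rel shelf -0.3 F [-0.1 -0.2  0. ] w 0.0855
tip in shelf mm [-352.8 -284.2  207.8] handle [-448.  -287.9  364.1] tcp [-439.5 -287.8  349.9] q [-1.04 -0.12 -0.16  1.33  0.4  -1.06]
tray front 462 [-0.102  -0.1001 -0.0695]
top0 [array([0.0186, 0.0424, 0.2686]), array([ 0.0177, -0.1083,  0.2117]), array([-0.0052,  0.3068,  0.0709])]
top17 [array([0.0188, 0.041 , 0.2681]), array([ 0.018 , -0.1082,  0.2116]), array([-0.0038,  0.3071,  0.0708])]
clock: 23.08
the job is handed in; nothing more can be done
None
```

The tray is out at its stop and the rod hangs upright in the fork of its stand. I handed the job in at about 23 s of the 69 allowed.

**How it went**
- **Rod:** I took it from the larger grey stand.
- **Lean:** Rows only turn about the tool's z, so I got the roughly 25° lean by running joint 4 against its limit high up in free air.
- **Ring:** The wrist camera turned out to show the ring, so I aimed by two sightings that agreed and did not sweep for it. The free drop of the tip and the force during the draw confirmed the catch.
- **Hanging it back:** I could not undo the hand's lean, so I straightened the rod in the pads against the end of the fork's slot with about 6 N, and lowered it onto the tines. The highest force I read was about 17 N, and only at the end of each call.

**Last checks**
- **Tray:** its front face is at -100 mm in the shelf frame, which is 0.075 m drawn out. The 90th percentile of that reading was -70 mm, from stray points in the mask; the 10th percentile and the median agreed at -102 and -100.
- **Stop:** when I pulled a little further at the end, the force dropped, because the rod pivoted in the pads while still inside the ring. I therefore judge the stop from that measured position, not from a held force.
- **Rod:** upright within what I could measure, its top at 0.235 as at the start, and about 1 to 3 mm forward of the fork's middle depending on the camera.
- **Bottle, flask and beaker:** unmoved within 1.5 mm, which is measurement noise.
- **Robot:** clear of everything, with the gripper open.

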